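# Put the ammonite away in the glass-topped display case

### The job

Put the upright ammonite on its little wooden plinth away in the glass-topped display case: raise the lid all the way until the folding stay at its side locks straight and holds it up by itself, then stand the ammonite, upright, in the empty front compartment (the one with only a blank card in it). Then break the stay's knee by pushing its stud towards the front of the case, and lower the lid gently until it is fully shut, without letting it drop. Leave the other specimens and the things on the table where they are.

Things in the scene. Friction and masses are not known exactly. Their poses are not given: they have to be found in the camera images.
- case: Wooden display case with hinged glass lid, fixed: 205 mm deep (x), 290 wide (y), walls 8 thick and 70 high, inner floor 10 mm above the table. Origin: centre of its underside; x from front (nearer the robot) to hinge side, y to its left. Front half: three open compartments in a row, 94 deep, 88 wide, strips 14 high between. Rear half: fixed step 18 mm high with three fixed stones, 30 mm
- lid_hinge (a point): Middle of the lid's hinge axis, on the top of the rear wall (70 mm above the table); axes as the case's; the hinge axis runs along y
- lid (a joint): Lid angle, rad: 0 shut, grows as the front edge swings up and back; 1.29 with the stay locked, 1.30 at most. Wooden frame 22 mm thick round a glass pane, 0.6 kg; lifting the front edge takes about 5 N. Stiff hinge: above about 0.95 rad the lid stays where it is left, below that it falls shut by its weight
- lid_lip (a point): Middle of the lower front edge of the lid: 217 mm from the hinge axis, 70 mm above the table when shut. The lid is 290 mm wide, and along this whole edge its front rail overhangs the case's front face by 12 mm, so that fingers can hook under it from the front. Turns with the lid; axes as the lid's
- lid_knob (a point): Centre of the head of the brass knob standing out forward from the middle of the lid's front edge: head 22 mm in diameter, 16 mm long, on a 12 mm stem 18 mm long. 243 mm from the hinge axis, 26 mm beyond the front edge, 11 mm above the lid's underside. Turns with the lid (its x from front edge to hinge, z out of the glass): with the lid up it points upward
- stay_knee (a joint): Knee angle (rad) of the folding stay, two brass links of 84 mm on the outside of the case's right (-y) end. 0 folded, lid shut, knee to the front; 2.70 links in line; 2.90 at its stop, just past straight with the knee towards the hinge: locked, it carries the lid. A weak spring snaps the knee over once the lid is pushed up all the way against the stay (press to 10-15 N at the front edge)
- knee_stud (a point): Middle of the round brass stud on the knee, by which the stay is broken: along y, 12 mm thick, head 16 mm; it stands out from 6 to 40 mm off the case's right side face. About 110 mm above the table when locked. Push it towards the case's front and upward, about 3 N: it goes through straight, and 38 mm of travel leaves the lid standing unlocked at about 1.2 rad
- ammonite_mid (a point): Centre (half-way up) of the ammonite to be put away: a brown coiled fossil disc 40 mm in diameter and 16 mm thick, standing on edge on a dark wooden plinth 46 (x) x 32 (y) x 14 mm; 52 mm high in all, about 0.09 kg. Axes: z up, y through the disc's thickness (the flat faces to grip look along y). The disc's centre is 6 mm above this point
- ammonite: The same ammonite with its plinth; origin at the centre of its underside
- slot_card: Blank white card, 30 x 50 mm and 1 mm thick, lying on the floor of the empty compartment: origin at the compartment's centre, on the inner floor; axes as the case's. The ammonite is to stand here, on the card
- quartz: Cluster of clear quartz points on grey rock, 44 x 44 mm and 46 mm high, in another of the three front compartments; origin at the centre of its underside
- trilobite: Flat grey slab with a dark trilobite, 50 x 46 mm and 21 mm high, in another of the three front compartments; origin at the centre of its underside
- geode: Round grey geode half, 72 mm across, 47 mm high, loose on the table; origin at the centre of its underside
- shell_tray: Small white card tray with shells, 85 x 65 x 22 mm, loose on the table; origin at the centre of its underside
- orthoceras: Polished dark stone plate with a pale pointed fossil, 110 x 50 x 18 mm, loose on the table; origin at the centre of its underside
- loupe: Steel folding loupe, 55 mm long and 14 mm high, loose on the table; origin at the centre of its underside
- hammer: Geologist's hammer lying on the table; origin at its underside
Not all that is in view belongs to the job. Of the things that look like the ammonite, take the one that is farthest to the robot's right at the start.

How it is judged:
On the way, in this order (a step that is already met when the one before it is completed fails the run):
1. the lid is raised and its stay is locked straight, past its dead point (value of joint stay_knee above 2.82 rad and value of joint lid above 1.2 rad), for 0.3 s.
2. with the stay still locked, the ammonite stands upright in the empty compartment (all of step 1 and x of ammonite_mid in the frame of slot_card between -0.032 and 0.032 m and y of ammonite_mid in the frame of slot_card between -0.03 and 0.03 m and z of ammonite_mid in the frame of slot_card between 0.021 and 0.031 m and angle between ammonite_mid's own z axis and vertical below 0.12 rad and linear speed of ammonite below 0.02 m/s), for 0.2 s.
3. the knee of the stay is broken, the ammonite still in its place (value of joint stay_knee below 2.4 rad and x of ammonite_mid in the frame of slot_card between -0.032 and 0.032 m and y of ammonite_mid in the frame of slot_card between -0.03 and 0.03 m and z of ammonite_mid in the frame of slot_card between 0.021 and 0.031 m and angle between ammonite_mid's own z axis and vertical below 0.12 rad), for 0.1 s.
At the end, for the whole second after the job is handed in: Lid fully shut (within 0.03 rad), at rest, stay folded; ammonite upright (within 0.12 rad) on the floor of the once empty compartment, within about 30 mm of its centre both ways; quartz and trilobite within 20 mm, things on the table within 30 mm of where they were (value of joint lid below 0.03 rad and velocity of joint lid between -0.05 and 0.05 rad/s and value of joint stay_knee below 0.15 rad and x of ammonite_mid in the frame of slot_card between -0.032 and 0.032 m and y of ammonite_mid in the frame of slot_card between -0.03 and 0.03 m and z of ammonite_mid in the frame of slot_card between 0.021 and 0.031 m and angle between ammonite_mid's own z axis and vertical below 0.12 rad and linear speed of ammonite below 0.02 m/s and distance of each of quartz, trilobite from where it was at the start of the episode below 0.02 m and distance of each of geode, shell_tray, orthoceras, loupe, hammer from where it was at the start of the episode below 0.03 m); the robot touches nothing.
It fails at once if the lid drops or slams: below 0.5 rad it closes faster than 2.2 rad/s (value of joint lid below 0.5 rad and velocity of joint lid below -2.2 rad/s).
It fails at once if the ammonite is tipped over (more than 0.8 rad) (angle between ammonite_mid's own z axis and vertical above 0.8 rad).
It fails at once if another specimen in the case is moved by more than 20 mm (distance of any of quartz, trilobite from where it was at the start of the episode above 0.02 m).
It fails at once if a thing on the table is moved by more than 30 mm (distance of any of geode, shell_tray, orthoceras, loupe, hammer from where it was at the start of the episode above 0.03 m).
It also fails if it takes over 72 s, if anything falls off the work surface, if the arm or the gripper's body presses on something with over 40 N, if the wrist force passes 120 N, or if a joint passes its speed limit or range.

### The arm

A 6-joint arm with a two-finger parallel gripper is mounted at the origin on the work surface. World frame = base frame: x ahead of the robot, y to its left, z up, the work surface at z = 0. Lengths are in m, angles in rad, forces in N, time in s.
With the tool pointing down it reaches from about 0.35 to 0.775 m from the base axis. Payload 5.5 kg.
Tool frame: the origin (TCP) lies on the centre line of the jaws, within the pads' length; the fingertips stand 11 mm ahead of it and the grasp point (between the pads) lies 8 mm behind it (env.nose_length is the distance from the TCP to the fingertips, in m); x points along the fingers, z is the direction in which the jaws open and shut, and the axes are right-handed (so a half turn about x gives the same grasp; the last joint's range is limited). The gripper opens to 85 mm and grips with 20 to 120 N. Pads are 22 mm wide; open, the fingers measure 114 mm over their backs; the gripper's body (76 mm by 85 mm) begins 54 mm behind the grasp point. The pads swing forward as they close: fully open they stand 13 mm farther back than shut.
Start: joints at [1.02, 0.313, 0.046, 1.304, 0, 1.431], TCP at [0.23, 0.527, 0.242] pointing down, gripper open.
Joint ranges: [-2.76, 2.76], [-0.86, 1.69], [-1.03, 1.26], [-2.2, 2.34], [-1.47, 1.5], [-3.14, 3.14]. Speed limits (rad/s): [2.57, 2.57, 3.14, 3.14, 3.14, 3.14].

### API

Orientations are given as a unit quaternion [w, x, y, z].
In Python, from workcell import env gives the robot as it stands. The module is installed in compiled form; this text tells all that it offers.
- The arm moves only by the tool step_arm, never from a script. Its argument "moves" is a list that holds one entry, the list of rows, each a list of 7 numbers: the turn, a rotation vector about the tool's x, y, z in rad, then the shift along the tool's x, y, z in m, then the opening, from 0 (shut) to 1 (fully open). In form: [[[rx, ry, rz, tx, ty, tz, grip], ...]]. A call has 1 to 12 rows; each row is the pose to reach, as a shift and turn from the pose measured when the call began, along the tool's axes at that moment; what a row does not reach only later rows make up. A row lasts 1/10 s, in which the tool goes at most 50 mm and 8.59 degrees, less where a joint would pass 70% of its speed; a pose out of reach is approached as far as the arm can. A call with a gripper value outside its range is refused whole. The fingers move at their own pace and stop on an object; "force" is the grip in N (left out, the last holds). Time passes only in rows, so rows that repeat a pose let the fingers close. It gives the time, the measured TCP pose, the force and the opening at its end, in the units of the state.
- env.get_state(): the state, without advancing time (a new reading comes with each control period).
- env.read_camera(name): name is "scene" or "top" or "wrist"; returns (picture, depth): 384x512x3 uint8, red, green, blue; 384x512 float32, m along the optical axis (not along the pixel's ray), 0 where there is no reading.
- env.get_calibration(name): a dict with "mtx" (3x3 intrinsics, pixels), "camera_from_world" (4x4, takes a point from world to camera coordinates); the wrist camera has in their place "T_tool_cam" (4x4, takes a point from camera to tool coordinates, whose origin is the TCP and whose axes are the tool frame's). Camera axes: x right, y down, z forward; pixel columns grow to the right and rows downward; lengths in m; the calibration is good to about 2 mm. A picture is of the moment at which its call begins: read the wrist's pose just before it. get_calibration takes no time and is no camera call.
- env.hand_in(): hands the job in, once; it reports no verdict.
Trained networks look in the newest picture that a camera, given by its name, has taken for a name from the list of things; names that differ only in an ending like _2 or _b are one class to them, and where a whole thing is asked for, a point or a joint stands for the part that bears it (a point fixed in the world has none). Each returns a list of dicts, best first, with "confidence" (0 to 1); they miss things now and then, are a little off and sometimes report something else, mostly with a low value. They report only what shows in the picture. A call takes as long as a camera call. They do not tell look-alikes from the thing itself.
- env.boxes_of(camera, thing): "uv" ([column, row] in pixels, amid what is visible of it).
- env.silhouettes(camera, thing): "mask" (384x512 bool, what is visible of it) and "uv" ([column, row] in pixels, amid what is visible of it).
The state is a dict: "clock": time; "joint_pos": joint angles; "qvel": joint speeds; "tau": joint torques, N m; "tcp_pos": TCP position; "orientation": TCP orientation; "wrist_force": force on the tool from outside, world axes, zero at the start; "ft_torque": the same for the moment, N m; "finger_gap": finger opening in m.
Only numpy, scipy, OpenCV 4.12 (cv2) and the standard library are available. Lean on these libraries where they do the work, as an engineer would, in place of code of your own. Each camera call takes 0.05 s, during which the arm holds its last target.

## Working session

There is one attempt and no reset: what is moved stays moved. The work goes in short steps, Python scripts to look and compute and a tool call to move; the robot and the scene stay as the last step left them, time stands still between calls to the robot, and variables do not carry over. Pictures are saved under pics/ and viewed, and the job is handed in when it is done.

Besides the shell and the picture viewer there is one more tool, called after "Call:" by a JSON object that holds its "fn" and its "kwargs". step_arm: Moves the arm, as the interface text tells. Its arguments: {"type":"object","properties":{"moves":{"type":"array","items":{"type":"array","items":{"type":"array","items":{"type":"number"}}}},"force":{"type":"number"}},"required":["moves"]}

```bash
ls; mkdir -p pics
cat > h.py <<'E'
import numpy as np, cv2
from scipy.spatial.transform import Rotation as R
from workcell import env
def Rq(q): return R.from_quat([q[1],q[2],q[3],q[0]])
def tool():
    s=env.get_state(); T=np.eye(4); T[:3,:3]=Rq(s['orientation']).as_matrix(); T[:3,3]=s['tcp_pos']; return T
def wfc(name):
    c=env.get_calibration(name)
    if name=='wrist': return c['mtx'],tool()@c['T_tool_cam']
    return c['mtx'],np.linalg.inv(c['camera_from_world'])
def cloud(depth,K,T):
    v,u=np.mgrid[:384,:512]; z=depth
    P=np.stack([(u-K[0,2])/K[0,0]*z,(v-K[1,2])/K[1,1]*z,z],-1)
    W=P@T[:3,:3].T+T[:3,3]; W[z<=0]=np.nan; return W
def shot(name,fn):
    K,T=wfc(name); im,d=env.read_camera(name)
    cv2.imwrite('pics/'+fn+'.png',im[:,:,::-1]); W=cloud(d,K,T); np.savez('pics/'+fn+'.npz',im=im,W=W,K=K,T=T); return im,W
def proj(p,K,T):
    c=np.linalg.inv(T)@np.append(p,1); return (K@c[:3]/c[2])[:2]
def delta(p,Rm):
    """turn and shift to reach world pose from present"""
    T=tool(); return R.from_matrix(T[:3,:3].T@Rm).as_rotvec(), T[:3,:3].T@(np.array(p)-T[:3,3])
E
python3 - <<'E'
from h import *
print(env.get_state())
a,W=shot('scene','s0'); shot('top','t0')
for cam in('top','scene'):
  W=np.load('pics/%s0.npz'%cam[0])['W']
  for n in ['ammonite','case','lid','slot_card','quartz','trilobite','geode','shell_tray','orthoceras','loupe','hammer','lid_knob','knee_stud']:
    for b in env.boxes_of(cam,n):
        u,v=map(int,np.round(b['uv'])); print(cam,n,round(b['confidence'],2),u,v,np.round(W[v,u],3))
E
```

```text
pics
{'clock': 0.0, 'joint_pos': array([ 1.02040418e+00,  3.14040402e-01,  4.49691314e-02,  1.30363987e+00,
       -1.57592978e-05,  1.43121473e+00]), 'qvel': array([ 9.72713360e-04, -1.00814513e-04, -4.92793833e-06,  1.46303989e-04,
       -1.23193512e-03,  6.93310441e-04]), 'tau': array([ 1.19476936e-04, -4.80628073e+01,  2.98533726e+01,  1.93558662e-02,
       -1.09334198e-04,  2.54487567e-06]), 'tcp_pos': array([0.22936005, 0.52671541, 0.2413821 ]), 'orientation': array([ 0.59086088, -0.38780071,  0.5920809 ,  0.38721342]), 'wrist_force': array([-0.60528849,  0.20112264,  0.67249724]), 'ft_torque': array([-0.02090755, -0.01888946, -0.02518621]), 'finger_gap': 0.08535060734193596}
top ammonite 0.54 270 216 [ 0.46  -0.091  0.05 ]
top ammonite 0.49 321 192 [ 0.55  -0.281  0.049]
top ammonite 0.41 295 205 [ 0.501 -0.184  0.047]
top case 0.71 239 165 [0.646 0.025 0.081]
top case 0.37 123 255 [0.31  0.463 0.028]
top case 0.36 140 195 [0.539 0.412 0.003]
top lid 0.7 238 164 [0.648 0.028 0.092]
top quartz 0.23 134 160 [0.672 0.432 0.02 ]
top geode 0.67 339 162 [ 0.665 -0.351  0.042]
top 
[... 484 characters left out ...]
 0.63 205 195 [ 0.503 -0.188  0.031]
scene ammonite 0.45 239 192 [ 0.47  -0.087  0.034]
scene case 0.83 264 243 [0.67  0.034 0.085]
scene case 0.59 215 209 [ 0.53  -0.15   0.005]
scene lid 0.6 271 233 [0.635 0.047 0.087]
scene geode 0.8 133 231 [ 0.686 -0.349  0.04 ]
scene geode 0.38 401 236 [0.502 0.417 0.004]
scene geode 0.37 268 240 [0.659 0.043 0.086]
scene shell_tray 0.66 404 240 [0.521 0.424 0.012]
scene shell_tray 0.6 408 289 [0.685 0.436 0.02 ]
scene orthoceras 0.87 408 287 [0.678 0.436 0.018]
scene hammer 0.97 421 190 [0.317 0.472 0.017]
scene lid_knob 0.97 268 235 [0.643 0.04  0.087]
scene lid_knob 0.59 265 243 [0.672 0.038 0.09 ]
scene knee_stud 0.46 215 205 [ 0.56  -0.137  0.067]
```

Run:
```python
import cv2,numpy as np
a=cv2.imread('pics/s0.png');b=cv2.imread('pics/t0.png')
cv2.imwrite('pics/s0c.png',cv2.resize(a[150:340,80:460],None,fx=2.1,fy=2.1,interpolation=cv2.INTER_CUBIC))
cv2.imwrite('pics/t0c.png',cv2.resize(b[110:290,100:410],None,fx=2.5,fy=2.5,interpolation=cv2.INTER_CUBIC))
```

```text
(no output)
```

View pics/s0c.png

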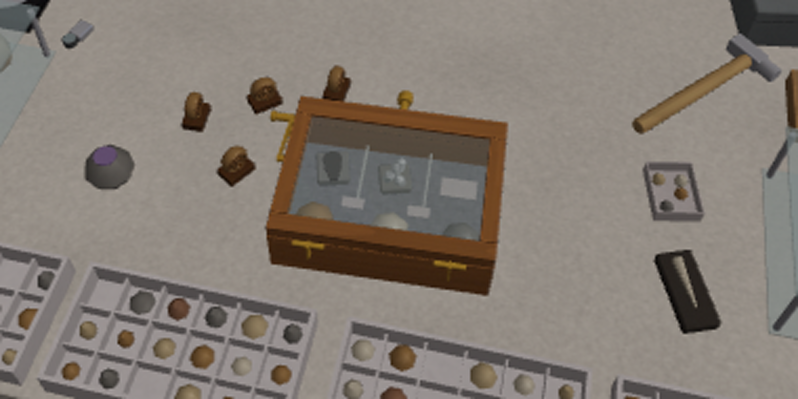

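View pics/t0c.png

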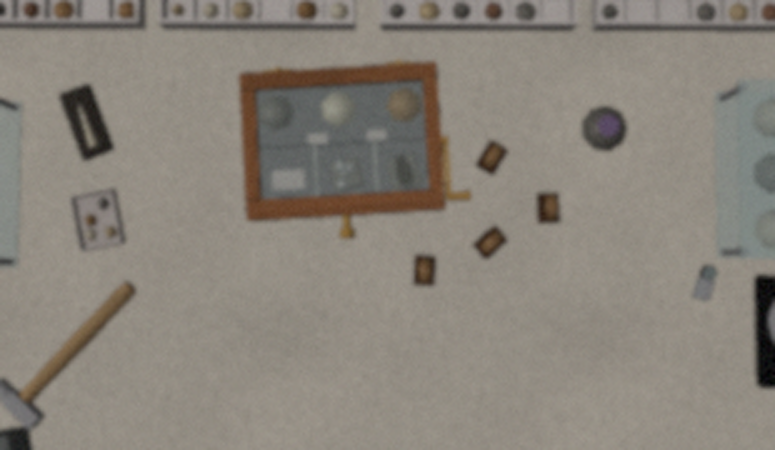

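```bash
cat >> h.py <<'E'
def rot(yaw,p,flip=False):
    """tool x: heading yaw, pitched down p; tool z horizontal"""
    x=np.array([np.cos(yaw)*np.cos(p),np.sin(yaw)*np.cos(p),-np.sin(p)])
    z=np.array([np.sin(yaw),-np.cos(yaw),0.])
    if flip: z=-z
    return np.stack([x,np.cross(z,x),z],1)
def rows(poses,g):
    for p,Rm in poses:
        r,t=delta(p,Rm); print('['+','.join('%.3f'%a for a in np.r_[r,t])+',%g],'%g)
E
python3 - <<'E'
from h import *
T=tool(); print(np.round(T,3)); c=env.get_calibration('wrist'); print(np.round(c['T_tool_cam'],3),c['mtx'],env.nose_length)
print(np.round(env.get_calibration('top')['mtx'],1))
d=np.load('pics/t0.npz'); W=d['W']; im=d['im']
m=(W[...,2]>0.078)&(W[...,2]<.105)&(abs(W[...,0]-.64)<.2)&(abs(W[...,1]-.03)<.2)
v,u=np.nonzero(m); pts=W[m]; print(m.sum(), pts.min(0),pts.max(0), np.median(pts[:,2]))
r=cv2.minAreaRect(np.float32(pts[:,:2])*1000); print(r)
E
```

```text
[[ 0.    -0.917  0.399  0.23 ]
 [ 0.     0.399  0.917  0.527]
 [-1.     0.     0.     0.242]
 [ 0.     0.     0.     1.   ]]
[[ 0.    -0.272  0.962 -0.131]
 [-0.001 -0.962 -0.272  0.069]
 [ 1.    -0.001 -0.001  0.001]
 [ 0.     0.     0.     1.   ]] [[269.93409861   0.         255.73745336]
 [  0.         269.93409861 190.32267278]
 [  0.           0.           1.        ]] 0.011
[[368.6   0.  257. ]
 [  0.  368.6 195. ]
 [  0.    0.    1. ]]
4766 [ 0.50264532 -0.12601599  0.07817776] [0.76214876 0.18243728 0.10221835] 0.08966772712124649
((631.09326171875, 26.399932861328125), (257.3418273925781, 300.0218505859375), 3.4876344203948975)
```

Run:
```python
from h import *
rows([((.42,.03,.30),rot(0,1.1,True))],0.5)
```

```text
[-0.403,-0.097,-0.464,-0.058,-0.373,-0.380,0.5],
```

Call:
{"fn": "step_arm", "kwargs": {"moves": [[[-0.1,-0.025,-0.115,-0.058,-0.05,-0.05,0.5],[-0.2,-0.05,-0.23,-0.058,-0.1,-0.1,0.5],[-0.3,-0.07,-0.35,-0.058,-0.16,-0.16,0.5],[-0.4,-0.097,-0.464,-0.058,-0.21,-0.21,0.5],[-0.403,-0.097,-0.464,-0.058,-0.26,-0.26,0.5],[-0.403,-0.097,-0.464,-0.058,-0.31,-0.31,0.5],[-0.403,-0.097,-0.464,-0.058,-0.373,-0.38,0.5],[-0.403,-0.097,-0.464,-0.058,-0.373,-0.38,0.5],[-0.403,-0.097,-0.464,-0.058,-0.373,-0.38,0.5],[-0.403,-0.097,-0.464,-0.058,-0.373,-0.38,0.5],[-0.403,-0.097,-0.464,-0.058,-0.373,-0.38,0.5],[-0.403,-0.097,-0.464,-0.058,-0.373,-0.38,0.5]]]}}

```text
clock: 2.6
tcp_pos: [0.4216, 0.0227, 0.3011]
orientation: [0.606, -0.601, 0.374, 0.364]
wrist_force: [-0.4, 0.1, -0.2]
finger_gap: 0.0424
```

Run:
```python
from h import *
s=env.get_state(); print(s['joint_pos'].round(3),s['qvel'].round(2)); print(tool().round(3))
im,W=shot('wrist','w1')
for n in ['lid_knob','lid_lip','case','lid','slot_card','quartz','trilobite','knee_stud','ammonite']:
    for b in env.boxes_of('wrist',n):
        u,v=map(int,np.round(b['uv'])); print(n,round(b['confidence'],2),u,v,np.round(W[v,u],3))
```

```text
[-0.193 -0.387 -0.593  0.898  0.08  -0.16 ] [ 0.14 -0.01 -0.02  0.04 -0.    0.09]
[[ 0.455 -0.89   0.014  0.422]
 [-0.008  0.012  1.     0.023]
 [-0.89  -0.455 -0.001  0.301]
 [ 0.     0.     0.     1.   ]]
lid_knob 0.59 267 198 [0.594 0.038 0.088]
lid_lip 0.93 265 197 [0.593 0.035 0.087]
case 0.62 265 189 [0.577 0.035 0.086]
lid 0.89 266 198 [0.595 0.037 0.087]
slot_card 0.25 58 200 [ 0.648 -0.346  0.033]
quartz 0.44 494 133 [0.537 0.409 0.   ]
trilobite 0.29 266 199 [0.597 0.037 0.087]
knee_stud 0.57 151 176 [ 0.564 -0.14   0.068]
ammonite 0.98 70 149 [ 0.538 -0.272  0.03 ]
ammonite 0.85 178 87 [ 0.442 -0.08   0.03 ]
ammonite 0.69 115 121 [ 0.485 -0.176  0.041]
ammonite 0.56 139 188 [ 0.612 -0.181  0.042]
ammonite 0.35 57 202 [ 0.652 -0.349  0.034]
```

View pics/w1.png

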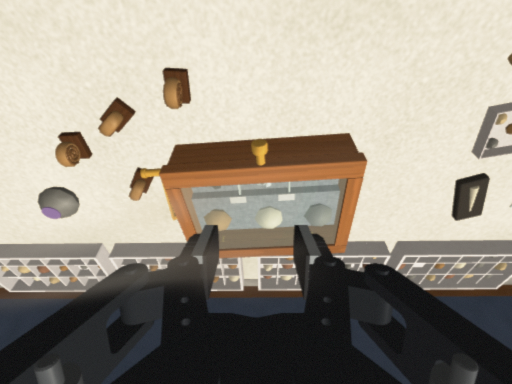

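Run:
```python
from h import *
d=np.load('pics/w1.npz'); W=d['W']; im=d['im']
hsv=cv2.cvtColor(im,cv2.COLOR_RGB2HSV)
m=(hsv[...,0]>15)&(hsv[...,0]<30)&(hsv[...,1]>150)&(hsv[...,2]>110)
def reg(m,u0,u1,v0,v1):
    k=np.zeros_like(m);k[v0:v1,u0:u1]=m[v0:v1,u0:u1];return k
k=reg(m,245,275,135,170); v,u=np.nonzero(k); print('knob px',u.min(),u.max(),v.min(),v.max(),k.sum()); P=W[k]; 
for vv in range(v.min(),v.max()+1):
    r=u[v==vv]; print(vv,r.min(),r.max(),np.median(W[vv,r],0).round(4))
k=reg(m,130,170,160,190); v,u=np.nonzero(k); P=W[k]; print('stud',u.min(),u.max(),v.min(),v.max(),np.nanmedian(P,0), np.nanmin(P,0),np.nanmax(P,0))
# lid frame (wood) top
t=(W[...,2]>.084)&(W[...,2]<.1)&(hsv[...,0]<15)&(hsv[...,1]>120); t[:,:160]=0; t[:,372:]=0; t[265:]=0
P=W[t]; print(t.sum(),np.median(P[:,2])); r=cv2.minAreaRect(np.float32(P[:,:2])*1000); print(r); print(cv2.boxPoints(r))
for x in [.56,.6,.65,.7]:
    q=P[abs(P[:,0]-x)<.006]; print(x,q[:,1].min(),q[:,1].max())
for y in [-.08,-.03,.03,.08,.13]:
    q=P[abs(P[:,1]-y)<.004]; print(y,q[:,0].min(),q[:,0].max(), np.median(q[:,2]))
```

```text
knob px 251 268 140 165 303
140 256 256 [0.4971 0.0227 0.0757]
141 265 265 [0.4961 0.0347 0.0799]
142 253 266 [0.4967 0.0307 0.0811]
143 252 267 [0.4968 0.0273 0.0834]
144 252 267 [0.4967 0.0273 0.0859]
145 251 267 [0.497  0.0267 0.0878]
146 251 267 [0.4975 0.0266 0.0893]
147 252 267 [0.4988 0.0273 0.0899]
148 252 267 [0.4998 0.0273 0.0905]
149 252 268 [0.5013 0.0279 0.0907]
150 252 268 [0.5032 0.0279 0.0902]
151 252 267 [0.5045 0.0272 0.0905]
152 253 267 [0.5059 0.0279 0.0909]
153 253 266 [0.5078 0.0272 0.0906]
154 253 265 [0.5092 0.0265 0.0908]
155 255 265 [0.5109 0.0279 0.0906]
156 256 265 [0.5158 0.0286 0.086 ]
157 256 264 [0.5172 0.0279 0.0863]
158 256 265 [0.5189 0.0285 0.0864]
159 256 265 [0.521  0.0285 0.0859]
160 256 265 [0.5226 0.0285 0.0859]
161 256 265 [0.5243 0.0285 0.0861]
162 256 265 [0.5263 0.0285 0.0856]
163 257 265 [0.5278 0.0292 0.0859]
164 257 264 [0.5288 0.0285 0.0868]
165 258 262 [0.5307 0.0278 0.0866]
stud 140 165 169 189 [ 0.55716359 -0.14291749  0.06749785] [ 0.53910604 -0.18653847  0.01253571] [ 0.61405937 -0.11344583  0.0916613 ]
6049 0.09186720069672444
((636.3622436523438, 34.59617614746094), (215.26878356933594, 288.39642333984375), 3.586111307144165)
[[ 519.9192   171.77966]
 [ 537.958   -116.05206]
 [ 752.8053  -102.58731]
 [ 734.7665   185.24442]]
0.56 -0.11332224280929551 0.17379039977332422
0.6 -0.11204422353877125 0.17655933516340575
0.65 -0.10696096242153058 0.17999217299680983
0.7 0.161561300397851 0.1824770395096983
-0.08 0.536267768384824 0.5664444521026157 0.09181622890951838
-0.03 0.5333318299338269 0.7465861321740288 0.09183748330085675
0.03 0.5295872501482396 0.7398324572978423 0.0919341682815728
0.08 0.5258211431740598 0.7411218151852006 0.09192004210941687
0.13 0.5231657977313386 0.5520798308675827 0.09171473586797069
```

```bash
cat >> h.py <<'E'
PSI=0.0626
CX=np.array([np.cos(PSI),np.sin(PSI),0]); CY=np.array([-np.sin(PSI),np.cos(PSI),0])
H=np.array([.7455,.0415,.07])
def knob(th): return H+CX*(-.243*np.cos(th)+.011*np.sin(th))+np.array([0,0,.243*np.sin(th)+.011*np.cos(th)])
def kpose(th,p,back=0):
    Rm=rot(PSI,p,True); return knob(th)+Rm[:,0]*(.008-back),Rm
E
python3 - <<'E'
from h import *
print(knob(0),knob(1.29))
rows([kpose(0,.87,.08),kpose(0,.87,.03),kpose(0,.87,0)],0.55)
E
```

```text
[0.50297597 0.02629813 0.081     ] [0.68884001 0.03794844 0.30653125]
[-0.050,-0.032,-0.230,0.163,0.042,-0.008,0.55],
[-0.050,-0.032,-0.230,0.212,0.030,-0.006,0.55],
[-0.050,-0.032,-0.230,0.241,0.023,-0.005,0.55],
```

Call:
{"fn": "step_arm", "kwargs": {"moves": [[[-0.025,-0.016,-0.115,0.05,0.02,-0.004,0.55],[-0.05,-0.032,-0.23,0.1,0.042,-0.008,0.55],[-0.05,-0.032,-0.23,0.14,0.042,-0.008,0.55],[-0.05,-0.032,-0.23,0.163,0.042,-0.008,0.55],[-0.05,-0.032,-0.23,0.163,0.042,-0.008,0.55],[-0.05,-0.032,-0.23,0.163,0.042,-0.008,0.55],[-0.05,-0.032,-0.23,0.163,0.042,-0.008,0.55]]]}}

```text
clock: 3.8
tcp_pos: [0.4704, 0.0232, 0.1557]
orientation: [-0.627, 0.646, -0.285, -0.329]
wrist_force: [0.3, -0.6, -0.1]
finger_gap: 0.047
```

Run:
```python
from h import *
s=env.get_state(); print(s['joint_pos'].round(3),s['qvel'].round(2)); print(tool().round(3))
im,W=shot('wrist','w2')
rows([kpose(0,.87,.03),kpose(0,.87,0)],0.55)
```

```text
[-0.242 -0.28  -1.027  0.176  0.193 -0.243] [-0.   -0.02  0.   -0.01 -0.   -0.  ]
[[ 0.621 -0.781 -0.067  0.47 ]
 [ 0.044 -0.05   0.998  0.023]
 [-0.782 -0.623  0.003  0.156]
 [ 0.     0.     0.     1.   ]]
[0.001,0.004,-0.027,0.057,0.022,0.001,0.55],
[0.001,0.004,-0.027,0.087,0.021,0.001,0.55],
```

View pics/w2.png

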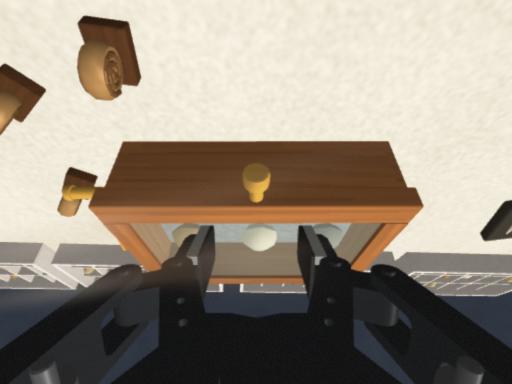

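Run:
```python
from h import *
rows([kpose(0,1.2,.05),kpose(0,1.2,.0)],0.55)
```

```text
[0.002,0.004,0.303,0.039,0.009,0.001,0.55],
[0.002,0.004,0.303,0.087,0.024,0.001,0.55],
```

Call:
{"fn": "step_arm", "kwargs": {"moves": [[[0.002,0.004,0.15,0.02,0.005,0.001,0.55],[0.002,0.004,0.303,0.039,0.009,0.001,0.55],[0.002,0.004,0.303,0.039,0.009,0.001,0.55],[0.002,0.004,0.303,0.055,0.014,0.001,0.55],[0.002,0.004,0.303,0.07,0.019,0.001,0.55],[0.002,0.004,0.303,0.087,0.024,0.001,0.55],[0.002,0.004,0.303,0.087,0.024,0.001,0.55],[0.002,0.004,0.303,0.087,0.024,0.001,0.55]]]}}

```text
clock: 4.65
tcp_pos: [0.5054, 0.0266, 0.0744]
orientation: [-0.571, 0.596, -0.38, -0.417]
wrist_force: [-0.0, 0.3, 0.5]
finger_gap: 0.047
```

Run:
```python
from h import *
s=env.get_state(); print(s['joint_pos'].round(3),s['qvel'].round(2)); print(tool().round(3)); print(s['wrist_force'])
im,W=shot('wrist','w3')
rows([kpose(0,1.2,.0)],0.55)
```

```text
[-0.151  0.067 -0.797  0.342  0.077 -0.199] [ 0.   -0.01  0.01  0.   -0.    0.  ]
[[ 0.363 -0.93  -0.063  0.505]
 [ 0.023 -0.059  0.998  0.027]
 [-0.932 -0.363 -0.     0.074]
 [ 0.     0.     0.     1.   ]]
[-0.04154305  0.32731447  0.47541374]
[0.000,-0.000,0.002,0.001,0.000,-0.000,0.55],
```

View pics/w3.png

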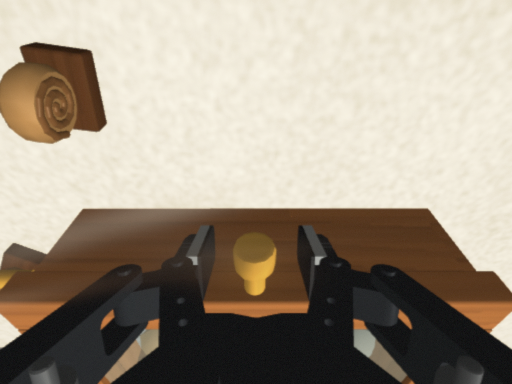

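Call:
{"fn": "step_arm", "kwargs": {"moves": [[[0,0,0,0,0,0,0],[0,0,0,0,0,0,0],[0,0,0,0,0,0,0],[0,0,0,0,0,0,0],[0,0,0,0,0,0,0],[0,0,0,0,0,0,0]]], "force": 40}}

```text
clock: 5.3
tcp_pos: [0.5064, 0.0259, 0.0764]
orientation: [-0.571, 0.597, -0.38, -0.416]
wrist_force: [-6.4, -1.3, 10.6]
finger_gap: 0.0205
```

Run:
```python
from h import *
s=env.get_state(); print(s['wrist_force'],s['finger_gap'])
rows([kpose(t,1.2+.1*t/1.29,.0) for t in np.linspace(0,.7,13)[1:]],0)
```

```text
[-6.39043616 -1.28025003 10.60940827] 0.020499055316279078
[0.000,-0.002,0.009,-0.010,-0.005,0.001,0],
[0.000,-0.002,0.013,-0.023,-0.011,0.001,0],
[0.000,-0.002,0.018,-0.035,-0.019,0.001,0],
[0.000,-0.002,0.022,-0.046,-0.027,0.001,0],
[0.000,-0.002,0.027,-0.057,-0.036,0.001,0],
[0.000,-0.002,0.031,-0.068,-0.046,0.000,0],
[0.000,-0.002,0.036,-0.078,-0.056,0.000,0],
[0.000,-0.002,0.040,-0.087,-0.067,0.000,0],
[0.000,-0.002,0.045,-0.095,-0.078,0.000,0],
[0.000,-0.002,0.049,-0.103,-0.090,0.000,0],
[0.000,-0.002,0.054,-0.111,-0.102,0.000,0],
[0.000,-0.002,0.058,-0.117,-0.114,0.000,0],
```

Call:
{"fn": "step_arm", "kwargs": {"moves": [[[0,0,0.009,-0.01,-0.005,0.001,0],[0,0,0.013,-0.023,-0.011,0.001,0],[0,0,0.018,-0.035,-0.019,0.001,0],[0,0,0.022,-0.046,-0.027,0.001,0],[0,0,0.027,-0.057,-0.036,0.001,0],[0,0,0.031,-0.068,-0.046,0,0],[0,0,0.036,-0.078,-0.056,0,0],[0,0,0.04,-0.087,-0.067,0,0],[0,0,0.045,-0.095,-0.078,0,0],[0,0,0.049,-0.103,-0.09,0,0],[0,0,0.054,-0.111,-0.102,0,0],[0,0,0.058,-0.117,-0.114,0,0]]]}}

```text
clock: 6.5
tcp_pos: [0.568, 0.0298, 0.2264]
orientation: [-0.558, 0.585, -0.399, -0.433]
wrist_force: [0.5, -2.0, -4.8]
finger_gap: 0.0204
```

```bash
cat >> h.py <<'E'
def status():
    s=env.get_state(); T=tool(); k=T[:3,3]-.008*T[:3,0]-H; x=k@CX; z=k[2]
    th=np.arctan2(z,-x)-np.arctan2(.011,.243)
    print('t',round(s['clock'],2),'F',s['wrist_force'].round(1),'gap',round(s['finger_gap'],4),'theta',round(th,3),'r',round(np.hypot(x,z),4),'pitch',round(-np.arcsin(T[2,0]),3),'tcp',T[:3,3].round(3)); print('q',s['joint_pos'].round(3))
E
python3 - <<'E'
from h import *
status()
rows([kpose(t,1.2+.1*t/1.29,.0) for t in np.linspace(.7,1.27,11)[1:]],0)
E
```

```text
t 6.5 F [ 0.5 -2.  -4.8] gap 0.0204 theta 0.693 r 0.2437 pitch 1.258 tcp [0.568 0.03  0.226]
q [-0.115  0.065 -0.353  0.844  0.052 -0.169]
[-0.000,-0.003,0.001,-0.007,-0.014,0.001,0],
[-0.000,-0.003,0.005,-0.013,-0.027,0.001,0],
[-0.000,-0.003,0.010,-0.018,-0.040,0.001,0],
[-0.001,-0.003,0.014,-0.022,-0.053,0.001,0],
[-0.001,-0.003,0.019,-0.025,-0.066,0.001,0],
[-0.001,-0.003,0.023,-0.028,-0.080,0.001,0],
[-0.001,-0.003,0.027,-0.030,-0.093,0.001,0],
[-0.001,-0.003,0.032,-0.031,-0.107,0.001,0],
[-0.001,-0.003,0.036,-0.032,-0.121,0.001,0],
[-0.001,-0.003,0.041,-0.031,-0.135,0.001,0],
```

Tracking nicely (force ≈5 N as stated).

Call:
{"fn": "step_arm", "kwargs": {"moves": [[[0,0,0.001,-0.007,-0.014,0.001,0],[0,0,0.005,-0.013,-0.027,0.001,0],[0,0,0.01,-0.018,-0.04,0.001,0],[0,0,0.014,-0.022,-0.053,0.001,0],[0,0,0.019,-0.025,-0.066,0.001,0],[0,0,0.023,-0.028,-0.08,0.001,0],[0,0,0.027,-0.03,-0.093,0.001,0],[0,0,0.032,-0.031,-0.107,0.001,0],[0,0,0.036,-0.032,-0.121,0.001,0],[0,0,0.041,-0.031,-0.135,0.001,0],[0,0,0.041,-0.031,-0.135,0.001,0]]]}}

```text
clock: 7.6
tcp_pos: [0.6882, 0.0376, 0.2986]
orientation: [-0.549, 0.578, -0.41, -0.443]
wrist_force: [0.6, -2.6, 2.6]
finger_gap: 0.0189
```

Run:
```python
from h import *
status()
rows([kpose(t,1.3,.0) for t in [1.28,1.29,1.30,1.31,1.32,1.33]],0)
shot('scene','s1')
```

```text
t 7.6 F [ 0.6 -2.6  2.6] gap 0.0189 theta 1.279 r 0.2437 pitch 1.296 tcp [0.688 0.038 0.299]
q [-0.076  0.303  0.13   1.125  0.033 -0.133]
[-0.001,-0.004,0.004,0.000,-0.000,0.000,0],
[-0.001,-0.004,0.004,0.001,-0.003,0.000,0],
[-0.001,-0.004,0.004,0.001,-0.005,0.000,0],
[-0.001,-0.004,0.004,0.001,-0.008,0.000,0],
[-0.001,-0.004,0.004,0.001,-0.010,0.000,0],
[-0.001,-0.004,0.004,0.001,-0.012,0.000,0],
```

Call:
{"fn": "step_arm", "kwargs": {"moves": [[[0,0,0,0.001,-0.003,0,0],[0,0,0,0.001,-0.005,0,0],[0,0,0,0.001,-0.007,0,0],[0,0,0,0.001,-0.007,0,0],[0,0,0,0.001,-0.007,0,0]]]}}

```text
clock: 8.15
tcp_pos: [0.6943, 0.038, 0.3003]
orientation: [-0.549, 0.578, -0.41, -0.443]
wrist_force: [-2.1, -1.7, 4.6]
finger_gap: 0.0189
```

Run:
```python
from h import *
status()
im,W=shot('scene','s2'); 
cv2.imwrite('pics/s2c.png',cv2.resize(im[160:310,150:350,::-1],None,fx=4,fy=4,interpolation=cv2.INTER_CUBIC))
```

```text
t 8.15 F [-2.1 -1.7  4.6] gap 0.0189 theta 1.304 r 0.244 pitch 1.295 tcp [0.694 0.038 0.3  ]
q [-0.074  0.315  0.15   1.133  0.033 -0.131]
```

View pics/s2c.png

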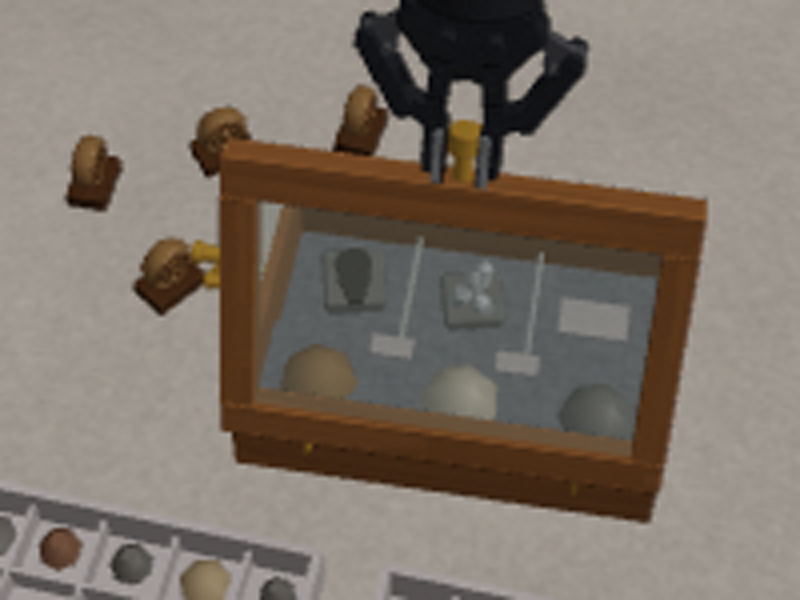

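Call:
{"fn": "step_arm", "kwargs": {"moves": [[[0,0,0,0,-0.004,0,0],[0,0,0,0,-0.006,0,0],[0,0,0,0,-0.008,0,0],[0,0,0,0,-0.01,0,0],[0,0,0,0,-0.01,0,0]]]}}

```text
clock: 8.7
tcp_pos: [0.7041, 0.0389, 0.3025]
orientation: [-0.549, 0.578, -0.41, -0.443]
wrist_force: [0.3, 0.5, -0.3]
finger_gap: -0.0001
```

Run:
```python
from h import *
status()
im,W=shot('top','t2'); 
cv2.imwrite('pics/t2c.png',cv2.resize(im[110:260,180:330,::-1],None,fx=4,fy=4,interpolation=cv2.INTER_CUBIC))
im,W=shot('wrist','w4')
```

```text
t 8.7 F [ 0.3  0.5 -0.3] gap -0.0001 theta 1.346 r 0.2442 pitch 1.296 tcp [0.704 0.039 0.303]
q [-0.072  0.335  0.184  1.147  0.033 -0.129]
```

View pics/t2c.png

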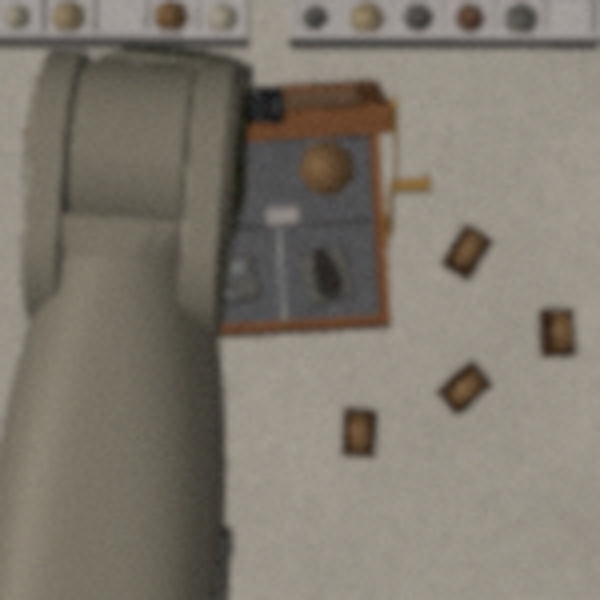

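View pics/w4.png

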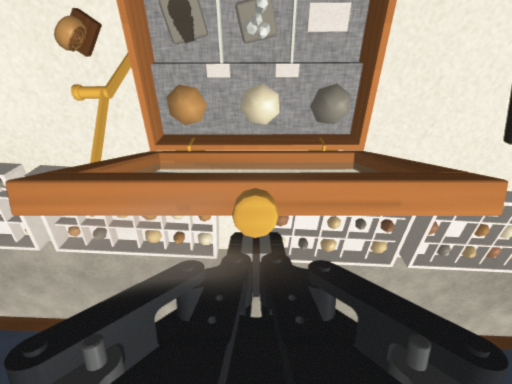

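```bash
cat >> h.py <<'E'
def lidp(th,r,n,y=0): # point in lid frame: r from hinge to front, n out of glass
    return H+CX*(-r*np.cos(th)+n*np.sin(th))+CY*y+np.array([0,0,r*np.sin(th)+n*np.cos(th)])
E
python3 - <<'E'
from h import *
Rm=rot(PSI,1.29,True)
T=tool();th=1.28
d=np.load('pics/w4.npz'); W=d['W']; 
k=W[205:225,250:262].reshape(-1,3); print('knob front',np.nanmedian(k,0))
# lid rail edge
e=W[185:200,60:200].reshape(-1,3); print(np.nanmedian(e,0), np.nanmin(e,0),np.nanmax(e,0))
print('stud',W[92,88:100].round(3))
rows([(T[:3,3]-.06*T[:3,0],Rm),(lidp(th,.29,-.05),Rm),(lidp(th,.215,-.05),Rm),(lidp(th,.215,-.018),Rm),(lidp(1.3,.215,-.008),Rm)],0)
E
```

```text
knob front [0.6760199  0.03837569 0.31075368]
[ 0.68892101 -0.03410568  0.27780809] [ 0.68183478 -0.07477449  0.27508076] [0.69581239 0.00638803 0.28040492]
stud [[ 0.67  -0.131  0.129]
 [ 0.669 -0.129  0.13 ]
 [ 0.67  -0.129  0.128]
 [ 0.67  -0.128  0.129]
 [ 0.669 -0.126  0.13 ]
 [ 0.669 -0.125  0.13 ]
 [ 0.669 -0.124  0.131]
 [ 0.669 -0.123  0.129]
 [ 0.669 -0.121  0.131]
 [ 0.669 -0.122  0.129]
 [ 0.669 -0.121  0.129]
 [ 0.669 -0.119  0.131]]
[-0.000,-0.004,-0.006,-0.060,0.000,-0.000,0],
[-0.000,-0.004,-0.006,-0.054,0.078,-0.000,0],
[-0.000,-0.004,-0.006,0.021,0.076,0.000,0],
[-0.000,-0.004,-0.006,0.020,0.044,0.000,0],
[-0.000,-0.004,-0.006,0.020,0.030,0.000,0],
```

Call:
{"fn": "step_arm", "kwargs": {"moves": [[[0,0,0,-0.03,0,0,0],[0,0,0,-0.065,0,0,0],[0,0,0,-0.065,0,0,0],[0,0,0,-0.06,0.045,0,0],[0,0,0,-0.06,0.08,0,0],[0,0,0,-0.06,0.08,0,0],[0,0,0,-0.02,0.08,0,0],[0,0,0,0.02,0.078,0,0],[0,0,0,0.02,0.06,0,0],[0,0,0,0.02,0.045,0,0],[0,0,0,0.02,0.045,0,0]]]}}

```text
clock: 9.9
tcp_pos: [0.6679, 0.0364, 0.2708]
orientation: [-0.55, 0.578, -0.41, -0.443]
wrist_force: [0.2, 1.2, 0.6]
finger_gap: 0.0001
```

Run:
```python
from h import *
status()
im,W=shot('wrist','w5')
```

```text
t 9.9 F [0.2 1.2 0.6] gap 0.0001 theta 1.16 r 0.2233 pitch 1.295 tcp [0.668 0.036 0.271]
q [-0.081  0.266  0.013  1.043  0.035 -0.138]
```

View pics/w5.png

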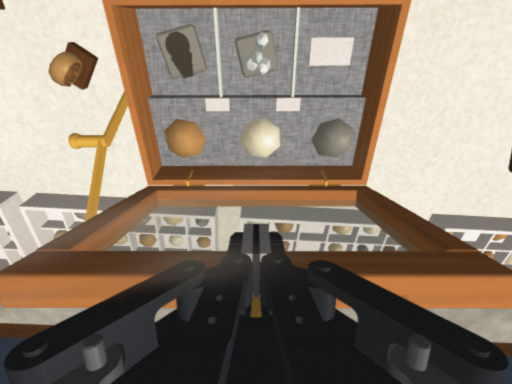

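Call:
{"fn": "step_arm", "kwargs": {"moves": [[[0,0,0,-0.004,-0.004,0,0],[0,0,0,-0.004,-0.008,0,0],[0,0,0,-0.004,-0.011,0,0],[0,0,0,-0.004,-0.014,0,0],[0,0,0,-0.004,-0.016,0,0],[0,0,0,-0.004,-0.016,0,0]]]}}

```text
clock: 10.55
tcp_pos: [0.6784, 0.0369, 0.2777]
orientation: [-0.548, 0.576, -0.412, -0.444]
wrist_force: [-8.8, -0.7, -0.1]
finger_gap: -0.0001
```

Run:
```python
from h import *
status()
```

```text
t 10.55 F [-8.8 -0.7 -0.1] gap -0.0001 theta 1.214 r 0.2263 pitch 1.302 tcp [0.678 0.037 0.278]
q [-0.078  0.291  0.064  1.078  0.033 -0.134]
```

Call:
{"fn": "step_arm", "kwargs": {"moves": [[[0,0,0,0,-0.008,0,0],[0,0,0,0,-0.009,0,0],[0,0,0,0,-0.01,0,0],[0,0,0,0,-0.01,0,0],[0,0,0,0,-0.01,0,0]]]}}

```text
clock: 11.05
tcp_pos: [0.68, 0.0369, 0.2744]
orientation: [-0.544, 0.572, -0.418, -0.449]
wrist_force: [-19.0, -4.4, -5.2]
finger_gap: -0.0
```

Run:
```python
from h import *
status()
im,W=shot('wrist','w6')
hsv=cv2.cvtColor(im,cv2.COLOR_RGB2HSV)
for b in env.boxes_of('wrist','knee_stud'): print(b['uv'],b['confidence'],W[int(b['uv'][1]),int(b['uv'][0])])
```

```text
t 11.05 F [-19.   -4.4  -5.2] gap -0.0 theta 1.217 r 0.2227 pitch 1.322 tcp [0.68  0.037 0.274]
q [-0.076  0.31   0.088  1.101  0.029 -0.132]
[102.9, 148.1] 0.91 [ 0.6930948  -0.12236772  0.11933306]
```

View pics/w6.png

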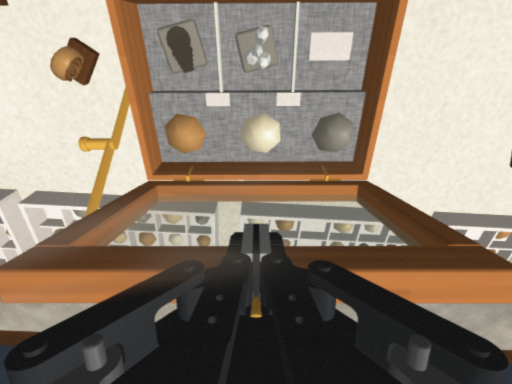

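Call:
{"fn": "step_arm", "kwargs": {"moves": [[[0,0,0,0,0.01,0,0],[0,0,0,0,0.03,0,0],[0,0,0,0,0.05,0,0],[0,0,0,-0.04,0.06,0,0],[0,0,0,-0.06,0.06,0,0],[0,0,0,-0.06,0.06,0,0]]]}}

```text
clock: 11.75
tcp_pos: [0.6082, 0.0326, 0.3223]
orientation: [-0.545, 0.574, -0.416, -0.447]
wrist_force: [0.1, 0.5, 0.5]
finger_gap: -0.0
```

Run:
```python
from h import *
status()
im,W=shot('wrist','w7')
for b in env.boxes_of('wrist','knee_stud'): print(b['uv'],b['confidence'],W[int(b['uv'][1]),int(b['uv'][0])])
hsv=cv2.cvtColor(im,cv2.COLOR_RGB2HSV)
m=(hsv[...,0]>15)&(hsv[...,0]<30)&(hsv[...,1]>150)&(hsv[...,2]>100); m[:,150:]=0
v,u=np.nonzero(m)
for vv in range(v.min(),v.max()+1,4):
    r=u[v==vv]
    if len(r): print(vv,r.min(),r.max(),np.nanmedian(W[vv,r],0).round(3))
```

```text
t 11.75 F [0.1 0.5 0.5] gap -0.0 theta 1.033 r 0.2951 pitch 1.315 tcp [0.608 0.033 0.322]
q [-0.094  0.157  0.005  1.164  0.034 -0.15 ]
[138.8, 185.7] 0.71 [ 0.69538981 -0.12074278  0.11589526]
56 32 32 [ 0.554 -0.269  0.032]
64 33 33 [ 0.563 -0.269  0.035]
156 149 149 [ 0.667 -0.113  0.084]
160 148 149 [ 0.671 -0.113  0.088]
164 148 149 [ 0.675 -0.112  0.092]
168 147 149 [ 0.679 -0.112  0.095]
172 147 149 [ 0.683 -0.111  0.1  ]
176 146 149 [ 0.687 -0.111  0.105]
180 121 148 [ 0.69  -0.126  0.111]
184 121 148 [ 0.695 -0.126  0.115]
188 141 144 [ 0.698 -0.114  0.119]
192 140 143 [ 0.701 -0.114  0.123]
196 139 142 [ 0.704 -0.113  0.13 ]
```

View pics/w7.png

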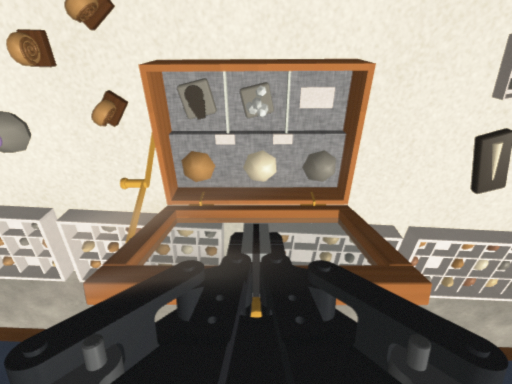

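Run:
```python
from h import *
rows([((.53,-.28,.22),rot(0,1.5708,True))],0.6)
```

```text
[0.059,0.003,0.251,0.073,0.118,-0.307,0.6],
```

Call:
{"fn": "step_arm", "kwargs": {"moves": [[[0,0,0,0,0.04,-0.02,0.6],[0,0,0.05,0,0.07,-0.06,0.6],[0.02,0,0.1,0,0.1,-0.1,0.6],[0.04,0,0.15,0.02,0.118,-0.14,0.6],[0.059,0.003,0.2,0.04,0.118,-0.19,0.6],[0.059,0.003,0.251,0.06,0.118,-0.24,0.6],[0.059,0.003,0.251,0.073,0.118,-0.28,0.6],[0.059,0.003,0.251,0.073,0.118,-0.307,0.6],[0.059,0.003,0.251,0.073,0.118,-0.307,0.6],[0.059,0.003,0.251,0.073,0.118,-0.307,0.6],[0.059,0.003,0.251,0.073,0.118,-0.307,0.6]]]}}

```text
clock: 12.95
tcp_pos: [0.5295, -0.2788, 0.2192]
orientation: [0.5, -0.5, 0.5, 0.501]
wrist_force: [0.6, -0.3, -0.5]
finger_gap: 0.0513
```

Run:
```python
from h import *
status(); print(tool().round(3))
im,W=shot('wrist','w8')
for b in env.silhouettes('wrist','ammonite'):
    u,v=map(int,b['uv']); print(b['uv'],round(b['confidence'],2),W[v,u].round(3))
    P=W[b['mask']]; P=P[(P[:,2]>.006)]; 
    lo=P[(P[:,2]<.022)]; hi=P[P[:,2]>.022]
    print(len(lo),len(hi), hi[:,2].max() if len(hi) else 0)
    if len(hi)>5: print(' disc',cv2.minAreaRect(np.float32(hi[:,:2])*1000), 'all',cv2.minAreaRect(np.float32(P[:,:2])*1000))
im,W=shot('scene','s3'); 
cv2.imwrite('pics/s3c.png',cv2.resize(im[160:310,120:320,::-1],None,fx=4,fy=4,interpolation=cv2.INTER_CUBIC))
```

```text
t 12.95 F [ 0.6 -0.3 -0.5] gap 0.0513 theta 0.543 r 0.2832 pitch 1.569 tcp [ 0.53  -0.279  0.219]
q [-0.619  0.367  0.066  1.271  0.    -0.62 ]
[[-0.001 -1.    -0.001  0.53 ]
 [ 0.001 -0.001  1.    -0.279]
 [-1.     0.001  0.001  0.219]
 [ 0.     0.     0.     1.   ]]
[325.3, 143.0] 0.85 [ 0.492 -0.2    0.046]
407 633 0.0528035025915759
 disc ((494.1899719238281, -190.0367431640625), (19.02583885192871, 38.06755065917969), 41.03191375732422) all ((493.85577392578125, -189.58094787597656), (31.679288864135742, 45.19099044799805), 41.3380241394043)
[252.6, 179.7] 0.83 [ 0.533 -0.282  0.046]
415 481 0.05294486766823331
 disc ((545.5264282226562, -278.3227844238281), (36.459537506103516, 19.054641723632812), 0.43865659832954407) all ((546.2352905273438, -278.5925598144531), (44.98787307739258, 31.974164962768555), 2.1694037914276123)
[415.9, 103.8] 0.65 [ 0.449 -0.096  0.029]
614 936 0.053000210510612045
 disc ((450.81256103515625, -88.94715118408203), (19.58647918701172, 39.48102569580078), 86.85877990722656) all ((450.49334716796875, -89.38993835449219), (31.574581146240234, 46.008766174316406), 86.04903411865234)
[325.3, 229.9] 0.53 [ 0.61  -0.184  0.015]
184 63 0.21516634590749656
 disc ((569.052001953125, -216.279052734375), (114.80683898925781, 12.290477752685547), 36.49787521362305) all ((573.5777587890625, -213.61337280273438), (124.38614654541016, 19.898189544677734), 39.485321044921875)
```

View pics/w8.png

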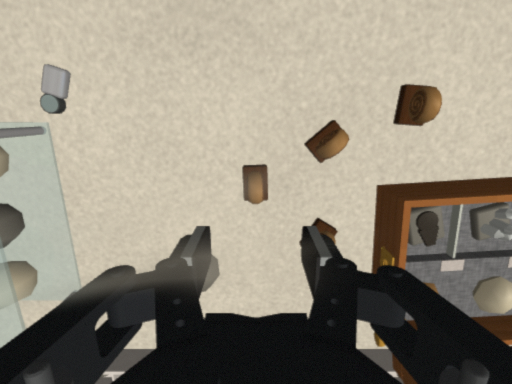

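View pics/s3c.png

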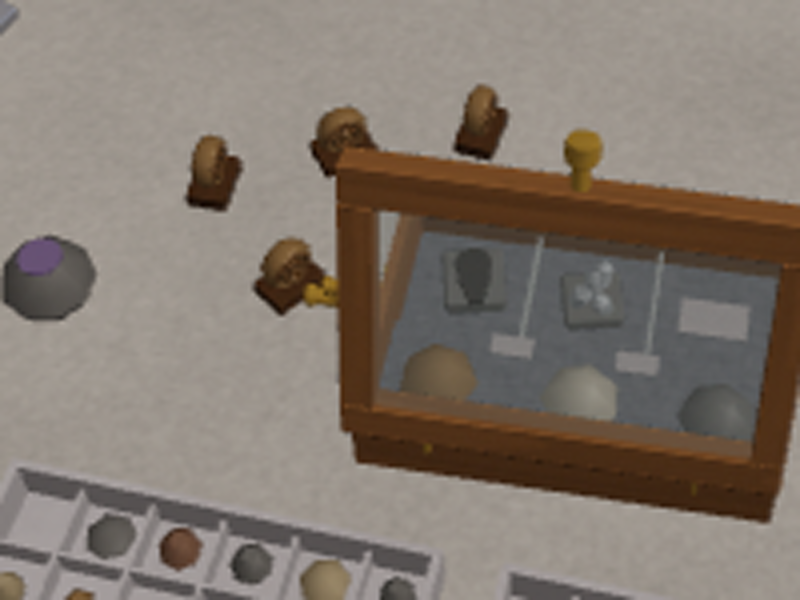

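Run:
```python
from h import *
d=np.load('pics/w8.npz'); im=d['im']
cv2.imwrite('pics/w8c.png',cv2.resize(im[90:250,200:450,::-1],None,fx=3.2,fy=3.2,interpolation=cv2.INTER_CUBIC))
Rm=rot(.03,1.5708,True)
g=.038
rows([((.546,-.2785,.09),Rm),((.546,-.2785,g-.008),Rm)],.6)
```

```text
[-0.028,-0.000,0.000,0.130,-0.016,0.000,0.6],
[-0.028,-0.000,0.000,0.190,-0.016,0.000,0.6],
```

View pics/w8c.png

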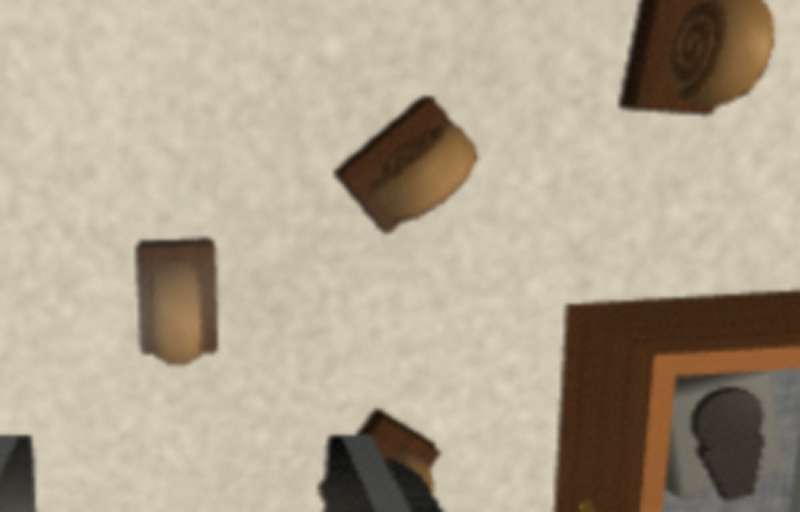

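The one meant is at (253,180): y ≈ −0.279, farther right than those at (325,143) y −0.19, (320,228) y −0.18 and (416,104) y −0.09. The crop confirms it stands alone at the far right (left in this image).

Call:
{"fn": "step_arm", "kwargs": {"moves": [[[-0.028,0,0,0.05,-0.01,0,0.6],[-0.028,0,0,0.1,-0.016,0,0.6],[-0.028,0,0,0.13,-0.016,0,0.6],[-0.028,0,0,0.16,-0.016,0,0.6],[-0.028,0,0,0.18,-0.016,0,0.6],[-0.028,0,0,0.19,-0.016,0,0.6],[-0.028,0,0,0.19,-0.016,0,0.6],[-0.028,0,0,0.19,-0.016,0,0.6]]]}}

```text
clock: 13.9
tcp_pos: [0.5467, -0.2787, 0.0314]
orientation: [-0.492, 0.508, -0.492, -0.507]
wrist_force: [0.3, 0.3, -0.9]
finger_gap: 0.0509
```

Run:
```python
from h import *
status()
im,W=shot('wrist','w9')
```

```text
t 13.9 F [ 0.3  0.3 -0.9] gap 0.0509 theta -0.184 r 0.2206 pitch 1.569 tcp [ 0.547 -0.279  0.031]
q [-0.602  0.522 -0.178  0.868  0.    -0.633]
```

View pics/w9.png

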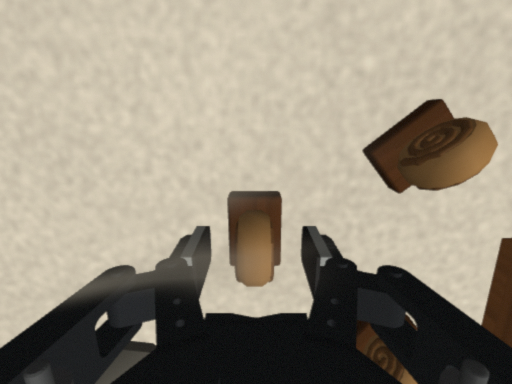

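Call:
{"fn": "step_arm", "kwargs": {"moves": [[[0,0,0,0,0,0,0],[0,0,0,0,0,0,0],[0,0,0,0,0,0,0],[0,0,0,0,0,0,0],[0,0,0,0,0,0,0],[0,0,0,0,0,0,0],[0,0,0,-0.02,0,0,0],[0,0,0,-0.05,0,0,0],[0,0,0,-0.1,0,0,0],[0,0,0,-0.15,0,0,0],[0,0,0,-0.15,0,0,0]]], "force": 30}}

```text
clock: 15.05
tcp_pos: [0.55, -0.2811, 0.1899]
orientation: [-0.493, 0.513, -0.491, -0.502]
wrist_force: [0.7, -1.1, -0.3]
finger_gap: 0.0152
```

Run:
```python
from h import *
status()
im,W=shot('wrist','w10')
d=np.load('pics/w7.npz')['W']; a=np.load('pics/w7.npz')['im']
m=(a.min(2)>170); m[:75]=0;m[115:]=0;m[:,:292]=0;m[:,345:]=0
print(m.sum(),cv2.minAreaRect(np.float32(d[m][:,:2])*1000),np.median(d[m],0))
slot=H-.15*CX+.093*CY; print(slot)
Rm=rot(PSI,1.5708,True)
rows([((.50,-.15,.2),Rm),((.50,.10,.2),Rm),((slot[0],slot[1],.2),Rm)],0)
```

```text
t 15.05 F [ 0.7 -1.1 -0.3] gap 0.0152 theta 0.491 r 0.2505 pitch 1.555 tcp [ 0.55  -0.281  0.19 ]
q [-0.602  0.401  0.044  1.198  0.    -0.633]
702 ((588.2548828125, 122.85885620117188), (29.429195404052734, 51.00747299194336), 3.5972766876220703) [0.58801712 0.12294498 0.01086039]
[0.58997581 0.12493397 0.07      ]
[-0.032,-0.007,0.009,-0.015,0.045,0.132,0],
[-0.032,-0.007,0.009,-0.017,0.037,0.381,0],
[-0.032,-0.007,0.009,-0.016,-0.054,0.404,0],
```

View pics/w10.png

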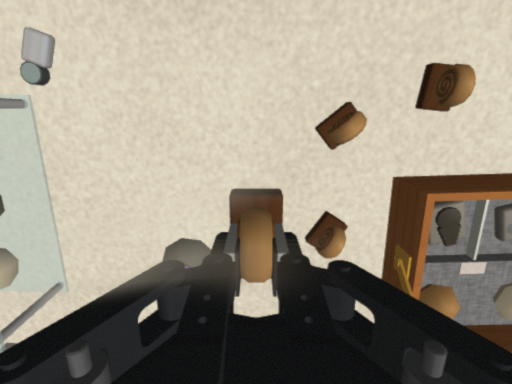

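Call:
{"fn": "step_arm", "kwargs": {"moves": [[[0,0,0,-0.005,0.03,0.04,0],[-0.01,0,0,-0.01,0.045,0.085,0],[-0.02,0,0,-0.015,0.045,0.13,0],[-0.032,-0.007,0.009,-0.015,0.043,0.18,0],[-0.032,-0.007,0.009,-0.016,0.041,0.23,0],[-0.032,-0.007,0.009,-0.017,0.04,0.28,0],[-0.032,-0.007,0.009,-0.017,0.038,0.33,0],[-0.032,-0.007,0.009,-0.017,0.037,0.375,0],[-0.032,-0.007,0.009,-0.017,0,0.395,0],[-0.032,-0.007,0.009,-0.016,-0.03,0.402,0],[-0.032,-0.007,0.009,-0.016,-0.053,0.402,0],[-0.032,-0.007,0.009,-0.016,-0.053,0.402,0]]]}}

```text
clock: 16.3
tcp_pos: [0.591, 0.1236, 0.1975]
orientation: [0.484, -0.515, 0.484, 0.516]
wrist_force: [-0.7, -0.7, -1.0]
finger_gap: 0.0154
```

Run:
```python
from h import *
status()
im,W=shot('wrist','w11')
Rm=rot(PSI,1.5708,True)
rows([((.587,.123,.11),Rm),((.587,.123,.0445),Rm)],0)
```

```text
t 16.3 F [-0.7 -0.7 -1. ] gap 0.0154 theta 0.692 r 0.2014 pitch 1.569 tcp [0.591 0.124 0.197]
q [ 0.073  0.386  0.04   1.227 -0.     0.01 ]
[0.000,0.000,-0.003,0.088,0.002,-0.000,0],
[0.000,0.000,-0.003,0.153,0.002,-0.000,0],
```

View pics/w11.png

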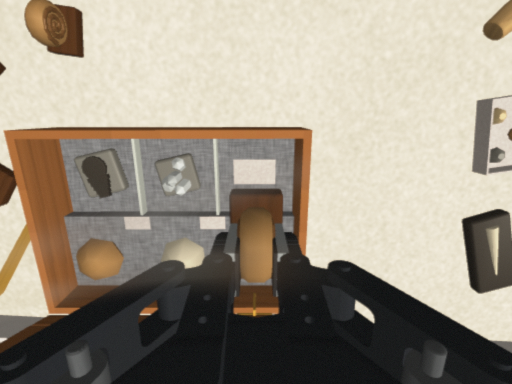

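Call:
{"fn": "step_arm", "kwargs": {"moves": [[[0,0,0,0.04,0.002,0,0],[0,0,0,0.08,0.002,0,0],[0,0,0,0.11,0.002,0,0],[0,0,0,0.13,0.002,0,0],[0,0,0,0.145,0.002,0,0],[0,0,0,0.152,0.002,0,0],[0,0,0,0.153,0.002,0,0],[0,0,0,0.153,0.002,0,0]]]}}

```text
clock: 17.15
tcp_pos: [0.5862, 0.123, 0.0446]
orientation: [0.483, -0.514, 0.485, 0.516]
wrist_force: [-0.4, 1.1, -0.7]
finger_gap: 0.0155
```

Run:
```python
from h import *
status()
im,W=shot('wrist','w12')
```

```text
t 17.15 F [-0.4  1.1 -0.7] gap 0.0155 theta -0.158 r 0.1549 pitch 1.567 tcp [0.586 0.123 0.045]
q [ 0.073  0.489 -0.198  0.888  0.     0.01 ]
```

View pics/w12.png

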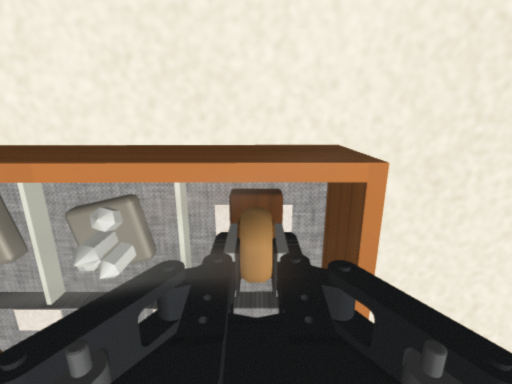

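Call:
{"fn": "step_arm", "kwargs": {"moves": [[[0,0,0,0.001,0,0,0],[0,0,0,0.002,0,0,0],[0,0,0,0.003,0,0,0],[0,0,0,0.003,0,0,0]]]}}

```text
clock: 17.6
tcp_pos: [0.5868, 0.1231, 0.0431]
orientation: [0.484, -0.515, 0.485, 0.516]
wrist_force: [-1.7, -0.2, 6.2]
finger_gap: 0.0156
```

Run:
```python
from h import *
status()
```

```text
t 17.6 F [-1.7 -0.2  6.2] gap 0.0156 theta -0.168 r 0.1544 pitch 1.569 tcp [0.587 0.123 0.043]
q [ 0.073  0.49  -0.2    0.883 -0.     0.01 ]
```

Touching (6 N). Release, wait, withdraw straight up.

Call:
{"fn": "step_arm", "kwargs": {"moves": [[[0,0,0,0,0,0,0.3],[0,0,0,0,0,0,0.35],[0,0,0,0,0,0,0.4],[0,0,0,0,0,0,0.4],[0,0,0,0,0,0,0.4],[0,0,0,-0.02,0,0,0.4],[0,0,0,-0.06,0,0,0.4],[0,0,0,-0.11,0,0,0.4],[0,0,0,-0.15,0,0,0.4],[0,0,0,-0.15,0,0,0.4]]]}}

```text
clock: 18.6
tcp_pos: [0.5907, 0.1234, 0.1999]
orientation: [-0.487, 0.518, -0.482, -0.513]
wrist_force: [0.7, 0.7, -1.5]
finger_gap: 0.0343
```

Run:
```python
from h import *
status(); print(tool()[:3,3])
im,W=shot('wrist','w13')
for b in env.silhouettes('wrist','ammonite'):
    P=W[b['mask']]; P=P[(P[:,2]>.013)]
    print(b['uv'],round(b['confidence'],2),P[:,2].max(),cv2.minAreaRect(np.float32(P[:,:2])*1000))
```

```text
t 18.6 F [ 0.7  0.7 -1.5] gap 0.0343 theta 0.7 r 0.2034 pitch 1.561 tcp [0.591 0.123 0.2  ]
q [ 0.073  0.375  0.03   1.217 -0.     0.01 ]
[0.59073887 0.12341427 0.19994885]
[252.8, 164.1] 0.94 0.06244607854346029 ((585.2515869140625, 124.19480895996094), (45.418212890625, 31.789081573486328), 2.751250982284546)
[56.4, 24.9] 0.8 0.053287679915725805 ((450.52880859375, -86.70068359375), (31.41885757446289, 45.29436111450195), 84.44345092773438)
[5.9, 184.6] 0.75 0.07138717621210461 ((609.8609008789062, -158.03903198242188), (32.05424499511719, 98.06526947021484), 34.14876174926758)
[141.9, 345.8] 0.37 0.28343903666468584 ((706.9481811523438, -45.50971984863281), (179.0863494873047, 410.883544921875), 16.256433486938477)
```

View pics/w13.png

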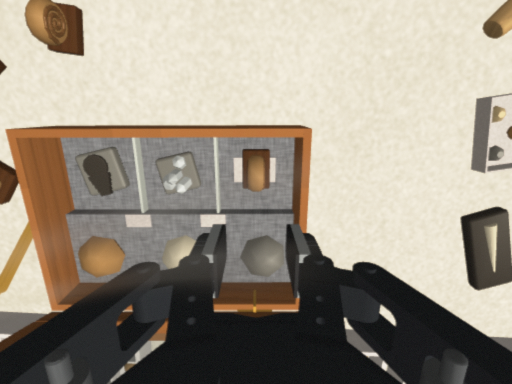

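```bash
cat >> h.py <<'E'
def cw(xr,yc,z): return H*[1,1,0]+CX*xr+CY*yc+np.array([0,0,z])
E
python3 - <<'E'
from h import *
Rm=rot(PSI+np.pi/2,.95,True); R0=tool()[:3,:3]
from scipy.spatial.transform import Slerp
sl=Slerp([0,1],R.from_matrix([R0,Rm]))
print(np.degrees((R.from_matrix(R0).inv()*R.from_matrix(Rm)).magnitude()))
A=tool()[:3,3]; B=np.array([.47,.10,.33]); C=np.array([.47,-.25,.33]); 
pts=[A+(B-A)*f for f in (.33,.67,1)]+[B+(C-B)*f for f in (.125,.25,.375,.5,.625,.75,.875,1,1)]
fr=[0,0,0,.1,.2,.3,.4,.5,.6,.7,.8,.9]
rows([(p,sl(f).as_matrix()) for p,f in zip(pts,fr)],0)
E
```

```text
95.34907125651476
[0.000,-0.000,0.000,-0.045,0.039,-0.005,0],
[0.000,-0.000,0.000,-0.091,0.080,-0.011,0],
[0.000,-0.000,0.000,-0.136,0.119,-0.016,0],
[-0.152,-0.049,-0.049,-0.136,0.122,-0.059,0],
[-0.303,-0.097,-0.097,-0.136,0.125,-0.103,0],
[-0.455,-0.146,-0.146,-0.136,0.127,-0.147,0],
[-0.606,-0.195,-0.194,-0.136,0.130,-0.190,0],
[-0.758,-0.243,-0.243,-0.136,0.133,-0.234,0],
[-0.909,-0.292,-0.291,-0.136,0.135,-0.278,0],
[-1.061,-0.341,-0.340,-0.136,0.138,-0.321,0],
[-1.212,-0.389,-0.389,-0.136,0.141,-0.365,0],
[-1.364,-0.438,-0.437,-0.136,0.141,-0.365,0],
```

Call:
{"fn": "step_arm", "kwargs": {"moves": [[[0,0,0,-0.045,0.039,-0.005,0],[0,0,0,-0.09,0.08,-0.01,0],[0,0,0,-0.136,0.119,-0.016,0],[-0.14,-0.045,-0.045,-0.136,0.122,-0.059,0],[-0.28,-0.09,-0.09,-0.136,0.125,-0.103,0],[-0.42,-0.135,-0.135,-0.136,0.127,-0.147,0],[-0.56,-0.18,-0.18,-0.136,0.13,-0.19,0],[-0.7,-0.225,-0.225,-0.136,0.133,-0.234,0],[-0.84,-0.27,-0.27,-0.136,0.135,-0.278,0],[-0.97,-0.315,-0.315,-0.136,0.138,-0.321,0],[-1.1,-0.355,-0.355,-0.136,0.141,-0.365,0],[-1.22,-0.39,-0.39,-0.136,0.141,-0.365,0]]]}}

```text
clock: 19.9
tcp_pos: [0.4691, -0.2519, 0.3284]
orientation: [0.314, -0.666, -0.0, 0.677]
wrist_force: [0.8, 0.2, 0.3]
finger_gap: -0.0003
```

Run:
```python
from h import *
status(); T=tool(); print(T.round(3))
Rm=rot(PSI+np.pi/2,.95,True)
rows([((.50,-.3,.33),Rm),((.60,-.28,.30),Rm),(cw(-.028,-.26,.22),Rm)],0)
```

```text
t 19.9 F [0.8 0.2 0.3] gap -0.0003 theta 0.688 r 0.397 pitch 1.122 tcp [ 0.469 -0.252  0.328]
q [-0.838  0.401  0.299  1.75   0.354 -2.   ]
[[ 0.083 -0.425 -0.901  0.469]
 [ 0.425 -0.803  0.418 -0.252]
 [-0.901 -0.418  0.114  0.328]
 [ 0.     0.     0.     1.   ]]
[-0.486,-0.153,-0.154,-0.019,0.025,-0.048,0],
[-0.486,-0.153,-0.154,0.025,-0.021,-0.133,0],
[-0.486,-0.153,-0.154,0.133,-0.093,-0.237,0],
```

Call:
{"fn": "step_arm", "kwargs": {"moves": [[[-0.14,-0.045,-0.045,-0.019,0.025,-0.048,0],[-0.28,-0.09,-0.09,0,0.005,-0.09,0],[-0.42,-0.13,-0.13,0.025,-0.021,-0.133,0],[-0.486,-0.153,-0.154,0.06,-0.045,-0.165,0],[-0.486,-0.153,-0.154,0.1,-0.07,-0.2,0],[-0.486,-0.153,-0.154,0.133,-0.093,-0.237,0],[-0.486,-0.153,-0.154,0.133,-0.093,-0.237,0],[-0.486,-0.153,-0.154,0.133,-0.093,-0.237,0],[-0.486,-0.153,-0.154,0.133,-0.093,-0.237,0]]]}}

```text
clock: 20.8
tcp_pos: [0.7158, -0.2081, 0.2093]
orientation: [0.195, -0.672, -0.233, 0.676]
wrist_force: [-0.1, -0.2, 0.7]
finger_gap: 0.0001
```

Run:
```python
from h import *
status(); T=tool(); print(T.round(3))
im,W=shot('wrist','w14')
for b in env.boxes_of('wrist','knee_stud'): print(b['uv'],b['confidence'],W[int(b['uv'][1]),int(b['uv'][0])])
Rm=rot(PSI+np.pi/2,.95,True)
rows([(cw(-.028,-.23,.14),Rm),(cw(-.028,-.171,.108),Rm)],0)
```

```text
t 20.8 F [-0.1 -0.2  0.7] gap 0.0001 theta 1.224 r 0.1527 pitch 0.955 tcp [ 0.716 -0.208  0.209]
q [-0.577  1.116  1.261  2.104  0.491 -2.304]
[[-0.022  0.05  -0.998  0.716]
 [ 0.577 -0.815 -0.054 -0.208]
 [-0.816 -0.577 -0.011  0.209]
 [ 0.     0.     0.     1.   ]]
[277.9, 190.9] 0.87 [ 0.69395387 -0.14201469  0.11560185]
[-0.001,-0.019,-0.008,0.070,0.026,-0.016,0],
[-0.001,-0.019,-0.008,0.130,-0.004,-0.015,0],
```

View pics/w14.png

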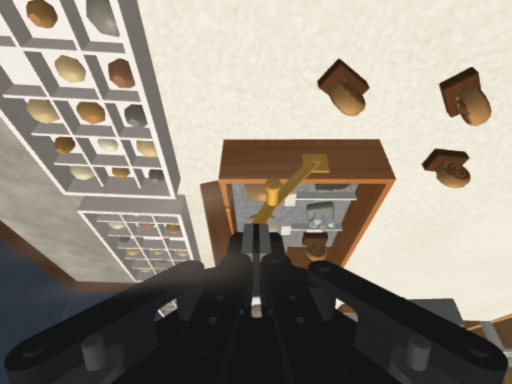

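Call:
{"fn": "step_arm", "kwargs": {"moves": [[[0,-0.01,-0.004,0.025,0.01,-0.005,0],[0,-0.019,-0.008,0.05,0.02,-0.01,0],[0,-0.019,-0.008,0.07,0.026,-0.016,0],[0,-0.019,-0.008,0.07,0.026,-0.016,0],[0,-0.019,-0.008,0.07,0.026,-0.016,0]]]}}

```text
clock: 21.4
tcp_pos: [0.731, -0.1913, 0.1417]
orientation: [0.195, -0.666, -0.236, 0.68]
wrist_force: [0.7, -0.5, 0.8]
finger_gap: 0.0001
```

Run:
```python
from h import *
status(); T=tool(); print(T.round(3))
d=T[:3,3]-H; print('case',d@CX,d@CY)
im,W=shot('wrist','w15')
for b in env.boxes_of('wrist','knee_stud'): print(b['uv'],b['confidence'],W[int(b['uv'][1]),int(b['uv'][0])])
Rm=rot(PSI+np.pi/2,.95,True)
rows([(cw(-.028,-.171,.108),Rm)],0)
```

```text
t 21.4 F [ 0.7 -0.5  0.8] gap 0.0001 theta 1.17 r 0.0834 pitch 0.95 tcp [ 0.731 -0.191  0.142]
q [-0.548  1.098  1.053  1.915  0.497 -2.279]
[[-0.036  0.049 -0.998  0.731]
 [ 0.58  -0.812 -0.061 -0.191]
 [-0.814 -0.582  0.001  0.142]
 [ 0.     0.     0.     1.   ]]
case -0.029024471057663027 -0.23139394760967072
[309.8, 237.0] 0.81 [ 0.67973313 -0.1127309   0.09095464]
[-0.001,-0.002,-0.002,0.063,-0.029,-0.000,0],
```

View pics/w15.png

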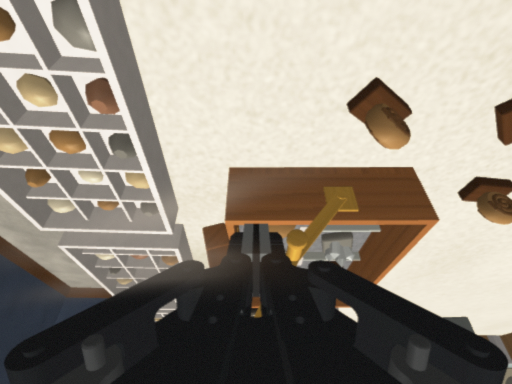

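Call:
{"fn": "step_arm", "kwargs": {"moves": [[[0,0,0,0.02,-0.009,0,0],[0,0,0,0.04,-0.018,0,0],[0,0,0,0.055,-0.025,0,0],[0,0,0,0.063,-0.029,0,0],[0,0,0,0.063,-0.029,0,0],[0,0,0,0.063,-0.029,0,0]]]}}

```text
clock: 22.1
tcp_pos: [0.7285, -0.1325, 0.1098]
orientation: [0.194, -0.668, -0.236, 0.679]
wrist_force: [-1.0, -0.1, -0.2]
finger_gap: -0.0
```

Run:
```python
from h import *
status(); T=tool()
d=T[:3,3]-H; print('case',d@CX,d@CY)
im,W=shot('wrist','w16')
Rm=rot(PSI+np.pi/2,.95,True)
rows([(cw(-.028-a,-.171,.108+b),Rm) for a,b in [(.008,0),(.015,.006),(.02,.011),(.025,.016),(.03,.021),(.035,.026),(.04,.03),(.045,.034),(.05,.037)]],0)
```

```text
t 22.1 F [-1.  -0.1 -0.2] gap -0.0 theta 0.983 r 0.0541 pitch 0.953 tcp [ 0.728 -0.132  0.11 ]
q [-0.487  0.977  0.732  1.676  0.519 -2.213]
case -0.02788525349654153 -0.1725500991549317
[-0.000,-0.004,-0.003,0.002,-0.001,0.008,0],
[-0.000,-0.004,-0.003,-0.003,-0.004,0.015,0],
[-0.000,-0.004,-0.003,-0.007,-0.007,0.020,0],
[-0.000,-0.004,-0.003,-0.011,-0.010,0.025,0],
[-0.000,-0.004,-0.003,-0.015,-0.013,0.030,0],
[-0.000,-0.004,-0.003,-0.019,-0.016,0.035,0],
[-0.000,-0.004,-0.003,-0.022,-0.018,0.040,0],
[-0.000,-0.004,-0.003,-0.026,-0.020,0.045,0],
[-0.000,-0.004,-0.003,-0.028,-0.022,0.050,0],
```

View pics/w16.png

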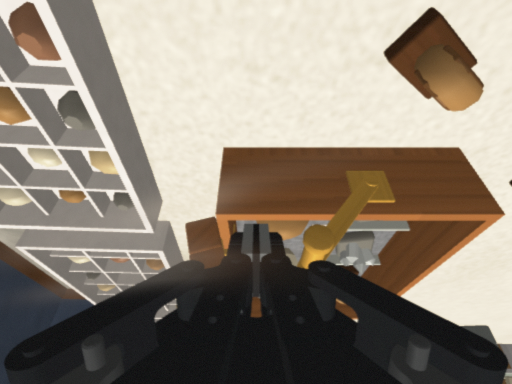

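Call:
{"fn": "step_arm", "kwargs": {"moves": [[[0,0,0,0.002,-0.001,0.008,0],[0,0,0,-0.001,-0.003,0.013,0],[0,0,0,-0.005,-0.006,0.018,0],[0,0,0,-0.009,-0.009,0.023,0],[0,0,0,-0.013,-0.012,0.028,0],[0,0,0,-0.013,-0.012,0.028,0]]]}}

```text
clock: 22.75
tcp_pos: [0.7001, -0.1326, 0.1286]
orientation: [0.194, -0.669, -0.235, 0.678]
wrist_force: [-0.1, -0.1, 0.3]
finger_gap: -0.0001
```

Run:
```python
from h import *
status(); T=tool()
d=T[:3,3]-H; print('case',d@CX,d@CY)
im,W=shot('wrist','w17')
```

```text
t 22.75 F [-0.1 -0.1  0.3] gap -0.0001 theta 0.814 r 0.0861 pitch 0.954 tcp [ 0.7   -0.133  0.129]
q [-0.504  0.899  0.62   1.65   0.513 -2.231]
case -0.056163158855429905 -0.17092405806777364
```

View pics/w17.png

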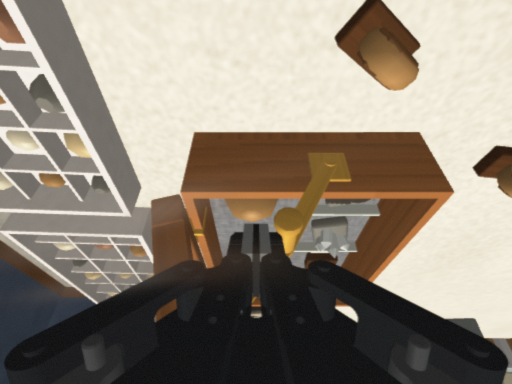

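Run:
```python
from h import *
for f in ['w16','w17']:
    d=np.load('pics/%s.npz'%f); W=d['W']; im=d['im']
    for (u,v) in ([(318,235),(315,228),(322,240)] if f=='w16' else [(288,218),(285,212),(292,224),(285,240)]):
        q=W[v,u]-H; print(f,u,v,im[v,u],'xr %.3f yc %.3f z %.3f'%(q@CX,q@CY,W[v,u,2]))
im=np.load('pics/w17.npz')['im']
cv2.imwrite('pics/w17c.png',cv2.resize(im[120:280,200:400,::-1],None,fx=4,fy=3.7,interpolation=cv2.INTER_CUBIC))
```

```text
w16 318 235 [121  91  39] xr -0.058 yc -0.185 z 0.109
w16 315 228 [116  89  39] xr -0.058 yc -0.183 z 0.104
w16 322 240 [124  94  42] xr -0.060 yc -0.183 z 0.111
w17 288 218 [123  93  40] xr -0.072 yc -0.183 z 0.119
w17 285 212 [117  87  38] xr -0.071 yc -0.183 z 0.114
w17 292 224 [124  94  37] xr -0.074 yc -0.183 z 0.122
w17 285 240 [238 193  81] xr -0.071 yc -0.170 z 0.124
```

View pics/w17c.png

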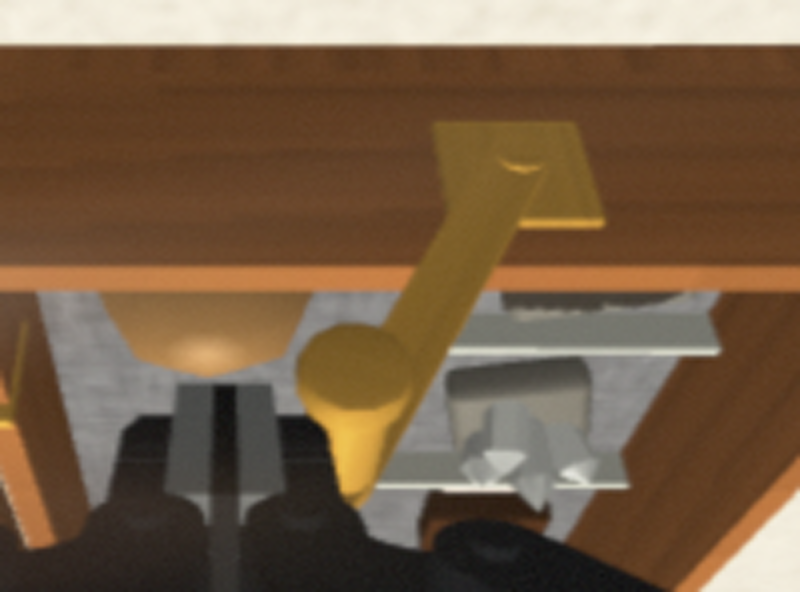

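Run:
```python
from h import *
T=tool();Rm=rot(PSI+np.pi/2,.95,True)
rows([(T[:3,3]-CX*a+np.array([0,0,b]),Rm) for a,b in [(.01,.007),(.02,.012),(.03,.016)]],0)
```

```text
[-0.000,-0.005,-0.004,-0.006,-0.004,0.010,0],
[-0.000,-0.005,-0.004,-0.010,-0.007,0.020,0],
[-0.000,-0.005,-0.004,-0.013,-0.009,0.030,0],
```

Call:
{"fn": "step_arm", "kwargs": {"moves": [[[0,0,0,-0.003,-0.002,0.005,0],[0,0,0,-0.006,-0.004,0.01,0],[0,0,0,-0.008,-0.0055,0.015,0],[0,0,0,-0.01,-0.007,0.02,0],[0,0,0,-0.012,-0.008,0.025,0],[0,0,0,-0.013,-0.009,0.03,0],[0,0,0,-0.013,-0.009,0.03,0]]]}}

```text
clock: 23.5
tcp_pos: [0.6695, -0.1346, 0.1442]
orientation: [0.194, -0.668, -0.235, 0.679]
wrist_force: [0.7, 0.2, -0.4]
finger_gap: 0.0001
```

```bash
cat >> h.py <<'E'
def stud(W,im):
    out=env.boxes_of('wrist','knee_stud')
    for b in out:
        u,v=map(int,b['uv']); q=W[v,u]-H; print('stud',b['uv'],round(b['confidence'],2),'xr %.3f yc %.3f z %.3f'%(q@CX,q@CY,W[v,u,2]))
E
python3 - <<'E'
from h import *
status(); T=tool()
d=T[:3,3]-H; print('case',d@CX,d@CY)
im,W=shot('wrist','w18'); stud(W,im)
E
```

```text
t 23.5 F [ 0.7  0.2 -0.4] gap 0.0001 theta 0.704 r 0.1186 pitch 0.954 tcp [ 0.669 -0.135  0.144]
q [-0.526  0.829  0.518  1.631  0.505 -2.254]
case -0.08686740174822945 -0.17097774358935608
stud [282.9, 206.6] 0.94 xr -0.100 yc -0.183 z 0.126
```

View pics/w18.png

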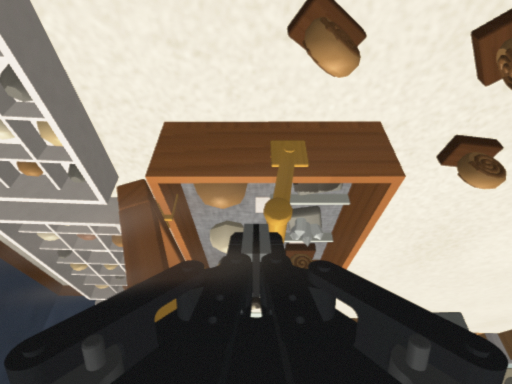

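Run:
```python
from h import *
T=tool()
P1=T[:3,3]-.08*T[:3,0]+CX*.004
R0=T[:3,:3]; R1=rot(PSI,1.4,True)
from scipy.spatial.transform import Slerp
sl=Slerp([0,1],R.from_matrix([R0,R1]))
P2=np.array([.50,-.24,.36]); P3=np.array([.50,-.05,.38])
rows([(P1,R0),(P1*.5+P2*.5,sl(.1).as_matrix()),(P2,sl(.3).as_matrix()),(P3,sl(.8).as_matrix())],0)
```

```text
[0.000,0.000,0.000,-0.080,-0.000,-0.004,0],
[0.146,0.060,0.035,-0.156,-0.024,0.086,0],
[0.438,0.181,0.106,-0.232,-0.048,0.175,0],
[1.167,0.483,0.283,-0.138,-0.214,0.164,0],
```

Call:
{"fn": "step_arm", "kwargs": {"moves": [[[0,0,0,-0.03,0,-0.004,0],[0,0,0,-0.08,0,-0.004,0],[0,0,0,-0.11,-0.01,0.035,0],[0.1,0.04,0.02,-0.15,-0.02,0.075,0],[0.2,0.08,0.05,-0.19,-0.035,0.115,0],[0.3,0.12,0.07,-0.22,-0.045,0.15,0],[0.42,0.17,0.1,-0.232,-0.05,0.175,0],[0.55,0.23,0.13,-0.215,-0.08,0.173,0],[0.68,0.28,0.165,-0.2,-0.11,0.171,0],[0.8,0.33,0.195,-0.18,-0.145,0.168,0],[0.92,0.38,0.22,-0.16,-0.18,0.166,0],[1.04,0.43,0.25,-0.138,-0.214,0.164,0]]]}}

```text
clock: 24.8
tcp_pos: [0.4994, -0.0561, 0.3799]
orientation: [-0.455, 0.633, -0.247, -0.575]
wrist_force: [0.4, -0.2, 0.0]
finger_gap: 0.0001
```

Run:
```python
from h import *
status(); T=tool(); print(T.round(3))
im,W=shot('wrist','w19')
im,W=shot('scene','s4'); 
cv2.imwrite('pics/s4c.png',cv2.resize(im[150:310,120:360,::-1],None,fx=3.3,fy=3.3,interpolation=cv2.INTER_CUBIC))
R1=rot(PSI,1.4,True)
rows([((.50,.0,.4),R1),((.56,.03,.40),R1)],.6)
```

```text
t 24.8 F [ 0.4 -0.2  0. ] gap 0.0001 theta 0.852 r 0.4064 pitch 1.264 tcp [ 0.499 -0.056  0.38 ]
q [-0.44   0.036  0.008  1.432  0.287 -0.941]
[[ 0.216 -0.837 -0.503  0.499]
 [ 0.211 -0.463  0.861 -0.056]
 [-0.953 -0.292  0.077  0.38 ]
 [ 0.     0.     0.     1.   ]]
[0.446,0.184,0.108,-0.006,-0.031,0.045,0.6],
[0.446,0.184,0.108,0.013,-0.095,0.040,0.6],
```

View pics/s4c.png

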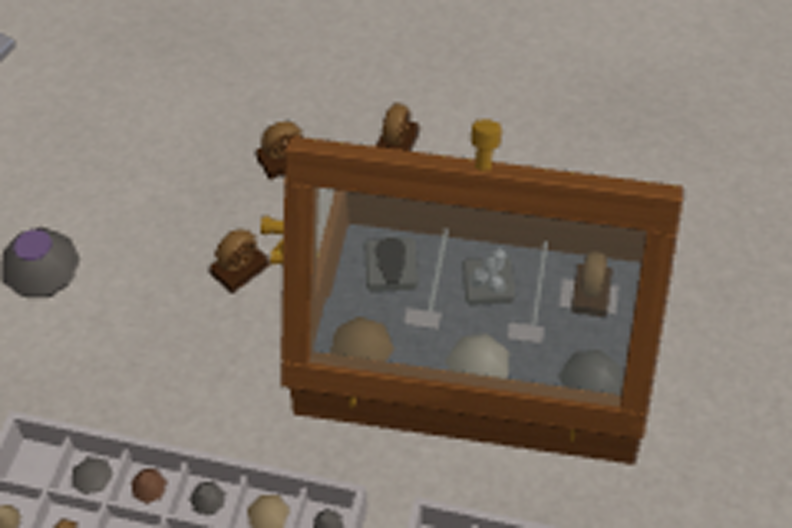

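Call:
{"fn": "step_arm", "kwargs": {"moves": [[[0.13,0.055,0.03,-0.002,-0.01,0.015,0.6],[0.26,0.11,0.06,-0.004,-0.02,0.03,0.6],[0.38,0.16,0.09,-0.006,-0.031,0.045,0.6],[0.446,0.184,0.108,0,-0.06,0.043,0.6],[0.446,0.184,0.108,0,-0.06,0.043,0.6],[0.446,0.184,0.108,0,-0.06,0.043,0.6]]]}}

```text
clock: 25.5
tcp_pos: [0.5269, 0.013, 0.4014]
orientation: [-0.525, 0.555, -0.438, -0.473]
wrist_force: [-0.4, 0.2, 0.5]
finger_gap: 0.0513
```

Run:
```python
from h import *
status()
im,W=shot('wrist','w20')
hsv=cv2.cvtColor(im,cv2.COLOR_RGB2HSV)
for b in env.silhouettes('wrist','lid_knob'):
    P=W[b['mask']]; print(b['uv'],round(b['confidence'],2),b['mask'].sum(),np.nanmedian(P,0).round(4),np.nanmin(P,0).round(3),np.nanmax(P,0).round(3))
for t in (1.1,1.15,1.2,1.25): print(t,knob(t).round(4))
```

```text
t 25.5 F [-0.4  0.2  0.5] gap 0.0513 theta 0.948 r 0.4051 pitch 1.402 tcp [0.527 0.013 0.401]
q [-0.147  0.082  0.13   1.453  0.036 -0.21 ]
[265.0, 262.2] 0.93 6201 [0.6857 0.0338 0.2096] [ 0.506 -0.113 -0.002] [0.98  0.314 0.438]
1.1 [0.6453 0.0352 0.2916]
1.15 [0.6565 0.0359 0.2963]
1.2 [0.6679 0.0366 0.3005]
1.25 [0.6794 0.0374 0.3041]
```

View pics/w20.png

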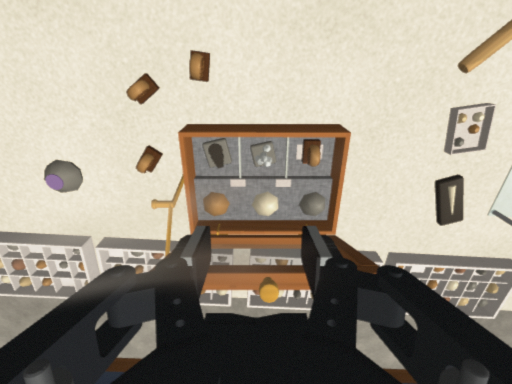

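Run:
```python
from h import *
d=np.load('pics/w20.npz');W=d['W'];im=d['im']
hsv=cv2.cvtColor(im,cv2.COLOR_RGB2HSV)
m=(hsv[...,0]>15)&(hsv[...,0]<30)&(hsv[...,1]>150)&(hsv[...,2]>80); m[:278]=0;m[306:]=0;m[:,250:290][:, :]=m[:,250:290]; m[:,:250]=0;m[:,290:]=0
P=W[m]; v,u=np.nonzero(m); print(m.sum(),u.min(),u.max(),v.min(),v.max(),np.nanmedian(P,0).round(4))
for vv in range(v.min(),v.max()+1,2): print(vv,np.nanmedian(W[vv,u[v==vv]],0).round(4), (u[v==vv]).min(),u[v==vv].max())
```

```text
297 259 278 278 301 [0.6587 0.0371 0.3045]
278 [0.6687 0.0416 0.2731] 271 271
  return np.nanmean(a, axis, out=out, keepdims=keepdims)
Traceback (most recent call last):
ValueError: zero-size array to reduction operation minimum which has no identity
```

Run:
```python
from h import *
rows([kpose(1.17,1.5,.06),kpose(1.17,1.5,0)],.6)
```

```text
[0.000,0.000,0.099,0.074,-0.122,0.015,0.6],
[0.000,0.000,0.099,0.133,-0.116,0.015,0.6],
```

Call:
{"fn": "step_arm", "kwargs": {"moves": [[[0,0,0.05,0.02,-0.045,0.006,0.6],[0,0,0.099,0.045,-0.085,0.01,0.6],[0,0,0.099,0.06,-0.122,0.015,0.6],[0,0,0.099,0.074,-0.122,0.015,0.6],[0,0,0.099,0.074,-0.122,0.015,0.6],[0,0,0.099,0.1,-0.119,0.015,0.6],[0,0,0.099,0.12,-0.117,0.015,0.6],[0,0,0.099,0.133,-0.116,0.015,0.6],[0,0,0.099,0.133,-0.116,0.015,0.6],[0,0,0.099,0.133,-0.116,0.015,0.6]]]}}

```text
clock: 26.6
tcp_pos: [0.6612, 0.0352, 0.2922]
orientation: [-0.502, 0.532, -0.465, -0.497]
wrist_force: [0.5, 0.1, 0.3]
finger_gap: 0.0515
```

Run:
```python
from h import *
status()
im,W=shot('wrist','w21')
im,W=shot('scene','s5')
cv2.imwrite('pics/s5c.png',cv2.resize(im[150:310,150:350,::-1],None,fx=4,fy=3.7,interpolation=cv2.INTER_CUBIC))
```

```text
t 26.6 F [0.5 0.1 0.3] gap 0.0515 theta 1.171 r 0.2454 pitch 1.499 tcp [0.661 0.035 0.292]
q [-0.072  0.424  0.325  1.401  0.01  -0.134]
```

View pics/w21.png

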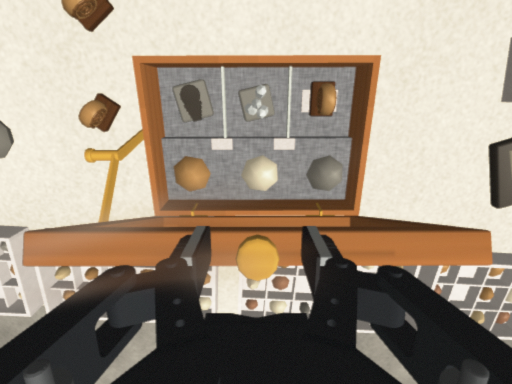

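View pics/s5c.png

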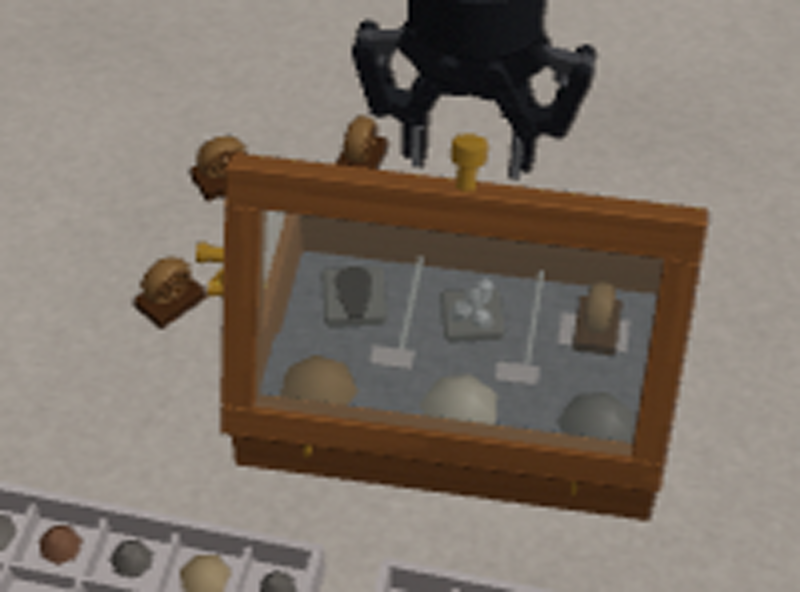

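Run:
```python
from h import *
d=np.load('pics/w21.npz');W=d['W'];im=d['im'];K=d['K'];T=d['T']
hsv=cv2.cvtColor(im,cv2.COLOR_RGB2HSV)
m=(hsv[...,0]>15)&(hsv[...,0]<30)&(hsv[...,1]>150)&(hsv[...,2]>80); mm=np.zeros_like(m); mm[232:290,230:285]=m[232:290,230:285]
v,u=np.nonzero(mm); print(u.min(),u.max(),v.min(),v.max())
P=W[mm]; Tt=tool(); Q=(P-Tt[:3,3])@Tt[:3,:3]
print('tool frame median',np.nanmedian(Q,0).round(4))
top=Q[(Q[:,0]<np.nanpercentile(Q[:,0],60))]; print(np.nanmin(top,0).round(4),np.nanmax(top,0).round(4),np.nanmedian(top,0).round(4))
Tn=Tt.copy()
print(proj((Tt@[-.008,0,0,1])[:3],K,T),proj((Tt@[-.016,0,0,1])[:3],K,T))
```

```text
238 279 235 279
tool frame median [-0.0124  0.0023  0.0022]
[-0.0168 -0.0086 -0.0077] [-0.0119  0.0081  0.0116] [-0.0135 -0.0008  0.0022]
[253.64136748 255.93885166] [253.51520236 264.37156021]
```

Call:
{"fn": "step_arm", "kwargs": {"moves": [[[0,0,0,0.001,0,0.002,0.6],[0,0,0,0.001,0,0.002,0],[0,0,0,0.001,0,0.002,0],[0,0,0,0.001,0,0.002,0],[0,0,0,0.001,0,0.002,0],[0,0,0,0.001,0,0.002,0],[0,0,0,0.001,0,0.002,0]]], "force": 60}}

```text
clock: 27.4
tcp_pos: [0.6621, 0.0359, 0.2926]
orientation: [-0.503, 0.534, -0.466, -0.496]
wrist_force: [-1.8, -4.9, 5.0]
finger_gap: 0.0199
```

Run:
```python
from h import *
status()
T=tool(); off=T[:3,3]-kpose(1.17,1.5,0)[0]; print(off)
rows([(lambda a:(a[0]+off,a[1]))(kpose(t,1.3+.2*t/1.17,0)) for t in np.linspace(1.17,.97,7)[1:]],0)
```

```text
t 27.4 F [-1.8 -4.9  5. ] gap 0.0199 theta 1.176 r 0.2455 pitch 1.496 tcp [0.662 0.036 0.293]
q [-0.07   0.423  0.325  1.398  0.007 -0.131]
[ 0.00056783 -0.00032229  0.0025513 ]
[-0.001,-0.003,-0.002,0.002,0.008,-0.000,0],
[-0.001,-0.003,-0.007,0.005,0.015,-0.000,0],
[-0.001,-0.003,-0.013,0.008,0.023,0.000,0],
[-0.001,-0.003,-0.019,0.011,0.030,0.000,0],
[-0.001,-0.003,-0.025,0.014,0.038,0.000,0],
[-0.001,-0.003,-0.030,0.018,0.045,0.000,0],
```

Call:
{"fn": "step_arm", "kwargs": {"moves": [[[0,0,-0.002,0.002,0.008,0,0],[0,0,-0.007,0.005,0.015,0,0],[0,0,-0.013,0.008,0.023,0,0],[0,0,-0.019,0.011,0.03,0,0],[0,0,-0.025,0.014,0.038,0,0],[0,0,-0.03,0.018,0.045,0,0],[0,0,-0.03,0.018,0.045,0,0]]]}}

```text
clock: 28.1
tcp_pos: [0.6179, 0.0331, 0.2715]
orientation: [-0.51, 0.541, -0.458, -0.488]
wrist_force: [-1.1, -2.5, 0.9]
finger_gap: 0.0197
```

Run:
```python
from h import *
status()
im,W=shot('scene','s6')
cv2.imwrite('pics/s6c.png',cv2.resize(im[150:310,150:350,::-1],None,fx=4,fy=3.7,interpolation=cv2.INTER_CUBIC))
rows([kpose(t,1.3+.2*t/1.17,0) for t in np.linspace(.97,.45,12)[1:]],0)
```

```text
t 28.1 F [-1.1 -2.5  0.9] gap 0.0197 theta 0.975 r 0.2458 pitch 1.466 tcp [0.618 0.033 0.271]
q [-0.082  0.306  0.102  1.262  0.011 -0.142]
[-0.001,-0.004,-0.009,0.008,0.010,0.000,0],
[-0.001,-0.004,-0.017,0.014,0.020,0.000,0],
[-0.001,-0.004,-0.025,0.020,0.030,0.000,0],
[-0.001,-0.004,-0.033,0.027,0.039,0.001,0],
[-0.001,-0.004,-0.041,0.034,0.048,0.001,0],
[-0.001,-0.004,-0.049,0.041,0.057,0.001,0],
[-0.001,-0.004,-0.057,0.049,0.065,0.001,0],
[-0.001,-0.004,-0.066,0.057,0.073,0.001,0],
[-0.001,-0.004,-0.074,0.066,0.080,0.001,0],
[-0.001,-0.004,-0.082,0.075,0.087,0.001,0],
[-0.001,-0.004,-0.090,0.084,0.094,0.001,0],
```

View pics/s6c.png

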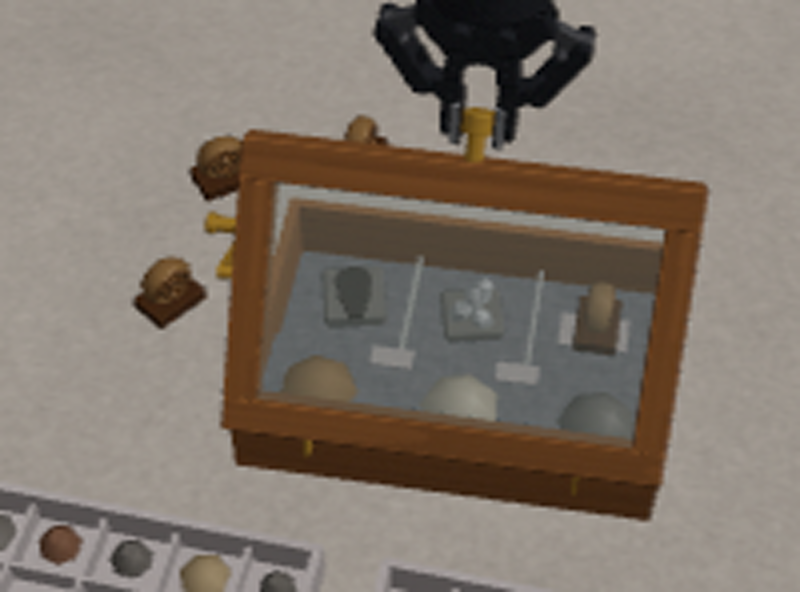

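```bash
cat >> h.py <<'E'
def kp2(th,p,dr,dn=0):
    Rm=rot(PSI,p,True); k=knob(th)+dr*(-CX*np.cos(th)+np.array([0,0,np.sin(th)])); return k+Rm[:,0]*.008,Rm
E
python3 - <<'E'
from h import *
rows([kp2(t,1.3+.2*t/1.17,.0022) for t in np.linspace(.975,.62,11)[1:]],0)
E
```

```text
[-0.001,-0.004,-0.006,0.004,0.008,0.000,0],
[-0.001,-0.004,-0.012,0.008,0.015,0.000,0],
[-0.001,-0.004,-0.018,0.013,0.023,0.000,0],
[-0.001,-0.004,-0.024,0.018,0.030,0.000,0],
[-0.001,-0.004,-0.030,0.023,0.037,0.000,0],
[-0.001,-0.004,-0.036,0.028,0.044,0.001,0],
[-0.001,-0.004,-0.043,0.033,0.051,0.001,0],
[-0.001,-0.004,-0.049,0.039,0.057,0.001,0],
[-0.001,-0.004,-0.055,0.045,0.064,0.001,0],
[-0.001,-0.004,-0.061,0.051,0.070,0.001,0],
```

Call:
{"fn": "step_arm", "kwargs": {"moves": [[[0,0,-0.006,0.004,0.008,0,0],[0,0,-0.012,0.008,0.015,0,0],[0,0,-0.018,0.013,0.023,0,0],[0,0,-0.024,0.018,0.03,0,0],[0,0,-0.03,0.023,0.037,0,0],[0,0,-0.036,0.028,0.044,0.001,0],[0,0,-0.043,0.033,0.051,0.001,0],[0,0,-0.049,0.039,0.057,0.001,0],[0,0,-0.055,0.045,0.064,0.001,0],[0,0,-0.061,0.051,0.07,0.001,0],[0,0,-0.061,0.051,0.07,0.001,0]]]}}

```text
clock: 29.25
tcp_pos: [0.5532, 0.0289, 0.2129]
orientation: [-0.524, 0.554, -0.442, -0.472]
wrist_force: [-1.8, -5.2, -0.6]
finger_gap: 0.0198
```

Run:
```python
from h import *
status()
im,W=shot('scene','s7')
cv2.imwrite('pics/s7c.png',cv2.resize(im[150:310,150:350,::-1],None,fx=4,fy=3.7,interpolation=cv2.INTER_CUBIC))
rows([kp2(t,1.3+.2*t/1.17,.0022) for t in np.linspace(.62,.27,12)[1:]],0)
```

```text
t 29.25 F [-1.8 -5.2 -0.6] gap 0.0198 theta 0.616 r 0.2457 pitch 1.407 tcp [0.553 0.029 0.213]
q [-0.104  0.153 -0.248  1.007  0.021 -0.163]
[-0.001,-0.006,-0.007,0.005,0.005,0.001,0],
[-0.001,-0.006,-0.012,0.011,0.010,0.001,0],
[-0.001,-0.006,-0.018,0.016,0.016,0.001,0],
[-0.001,-0.006,-0.023,0.022,0.021,0.001,0],
[-0.001,-0.006,-0.028,0.028,0.026,0.001,0],
[-0.001,-0.006,-0.034,0.034,0.030,0.001,0],
[-0.001,-0.006,-0.039,0.041,0.035,0.001,0],
[-0.001,-0.006,-0.045,0.047,0.039,0.001,0],
[-0.001,-0.006,-0.050,0.054,0.043,0.001,0],
[-0.001,-0.006,-0.056,0.061,0.047,0.001,0],
[-0.001,-0.006,-0.061,0.068,0.051,0.001,0],
```

View pics/s7c.png

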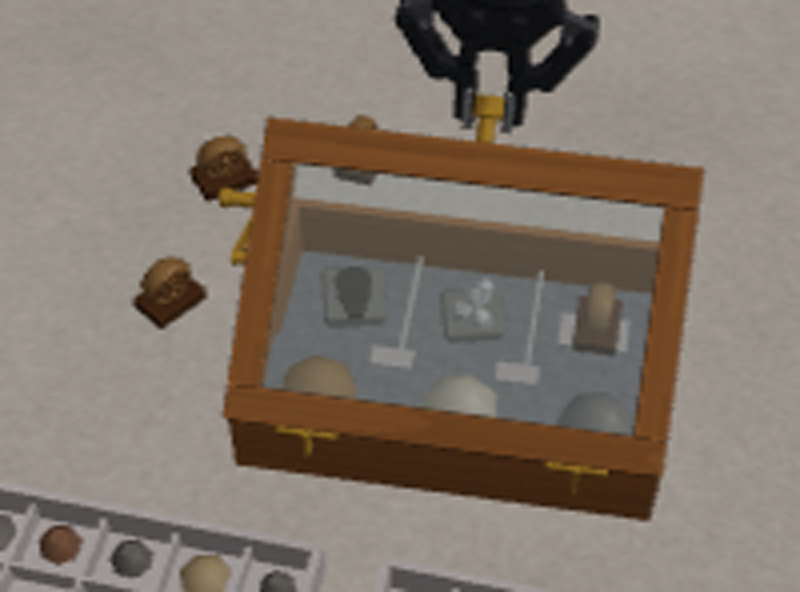

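Grip holds, lid at ≈0.62, stay folding to the front. Continue.

Call:
{"fn": "step_arm", "kwargs": {"moves": [[[0,0,-0.007,0.005,0.005,0,0],[0,0,-0.012,0.011,0.01,0,0],[0,0,-0.018,0.016,0.016,0,0],[0,0,-0.023,0.022,0.021,0,0],[0,0,-0.028,0.028,0.026,0,0],[0,0,-0.034,0.034,0.03,0,0],[0,0,-0.039,0.041,0.035,0.001,0],[0,0,-0.045,0.047,0.039,0.001,0],[0,0,-0.05,0.054,0.043,0.001,0],[0,0,-0.056,0.061,0.047,0.001,0],[0,0,-0.061,0.068,0.051,0.001,0],[0,0,-0.061,0.068,0.051,0.001,0]]]}}

```text
clock: 30.5
tcp_pos: [0.5132, 0.0263, 0.1361]
orientation: [-0.537, 0.567, -0.426, -0.456]
wrist_force: [0.4, -6.3, -1.4]
finger_gap: 0.0204
```

Run:
```python
from h import *
status()
rows([kp2(t,1.3+.2*t/1.17,.0022) for t in np.linspace(.27,.0,11)[1:]],0)
```

```text
t 30.5 F [ 0.4 -6.3 -1.4] gap 0.0204 theta 0.26 r 0.2459 pitch 1.348 tcp [0.513 0.026 0.136]
q [-0.124  0.091 -0.533  0.726  0.034 -0.181]
[-0.002,-0.008,-0.006,0.004,0.002,0.001,0],
[-0.002,-0.008,-0.011,0.010,0.005,0.001,0],
[-0.002,-0.008,-0.015,0.016,0.008,0.001,0],
[-0.002,-0.008,-0.020,0.022,0.011,0.001,0],
[-0.002,-0.008,-0.025,0.028,0.013,0.001,0],
[-0.002,-0.008,-0.029,0.034,0.016,0.001,0],
[-0.002,-0.008,-0.034,0.040,0.018,0.001,0],
[-0.002,-0.008,-0.038,0.046,0.020,0.001,0],
[-0.002,-0.008,-0.043,0.053,0.022,0.001,0],
[-0.002,-0.008,-0.048,0.059,0.024,0.001,0],
```

Call:
{"fn": "step_arm", "kwargs": {"moves": [[[0,0,-0.006,0.004,0.002,0,0],[0,0,-0.011,0.01,0.005,0,0],[0,0,-0.015,0.016,0.008,0,0],[0,0,-0.02,0.022,0.011,0,0],[0,0,-0.025,0.028,0.013,0,0],[0,0,-0.029,0.034,0.016,0,0],[0,0,-0.034,0.04,0.018,0,0],[0,0,-0.038,0.046,0.02,0,0],[0,0,-0.043,0.053,0.022,0,0],[0,0,-0.048,0.057,0.024,0,0],[0,0,-0.048,0.058,0.024,0,0]]]}}

```text
clock: 31.6
tcp_pos: [0.5027, 0.0256, 0.0738]
orientation: [-0.548, 0.577, -0.412, -0.443]
wrist_force: [-4.2, -0.3, 0.2]
finger_gap: 0.02
```

Run:
```python
from h import *
status()
im,W=shot('scene','s8')
cv2.imwrite('pics/s8c.png',cv2.resize(im[150:310,150:350,::-1],None,fx=4,fy=3.7,interpolation=cv2.INTER_CUBIC))
```

```text
t 31.6 F [-4.2 -0.3  0.2] gap 0.02 theta 0.002 r 0.2458 pitch 1.299 tcp [0.503 0.026 0.074]
q [-0.136  0.116 -0.7    0.487  0.046 -0.19 ]
```

View pics/s8c.png

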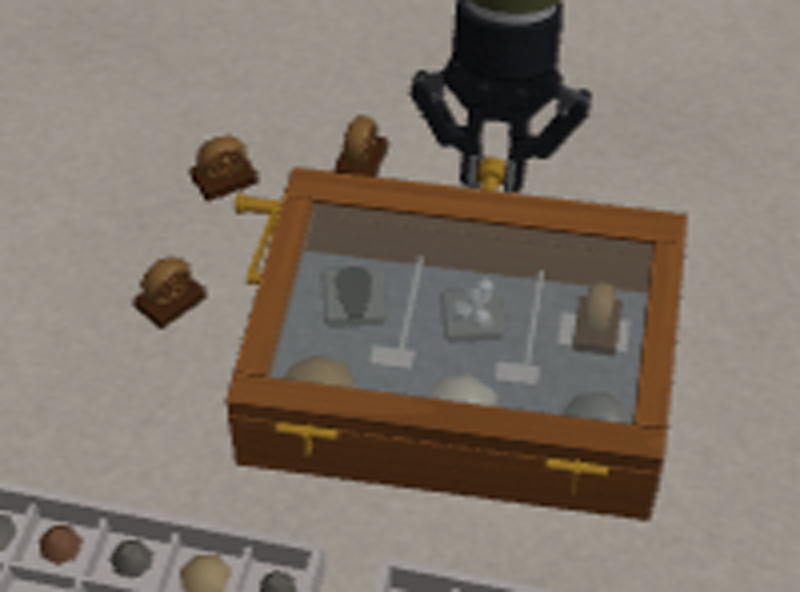

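Call:
{"fn": "step_arm", "kwargs": {"moves": [[[0,0,0,0.002,0,0,0],[0,0,0,0.004,0.001,0,0],[0,0,0,0.005,0.001,0,0],[0,0,0,0.005,0.001,0,0]]]}}

```text
clock: 32.05
tcp_pos: [0.5028, 0.0256, 0.0701]
orientation: [-0.548, 0.578, -0.412, -0.443]
wrist_force: [-13.0, -0.8, 17.5]
finger_gap: 0.0195
```

Run:
```python
from h import *
status()
```

```text
t 32.05 F [-13.   -0.8  17.5] gap 0.0195 theta -0.013 r 0.2455 pitch 1.299 tcp [0.503 0.026 0.07 ]
q [-0.135  0.122 -0.705  0.476  0.046 -0.19 ]
```

Call:
{"fn": "step_arm", "kwargs": {"moves": [[[0,0,0,-0.002,0,0,0],[0,0,0,-0.002,0,0,0.5],[0,0,0,-0.002,0,0,0.6],[0,0,0,-0.002,0,0,0.6],[0,0,0,-0.002,0,0,0.6],[0,0,0,-0.03,0,0,0.6],[0,0,0,-0.07,0,0,0.6],[0,0,0,-0.12,0,0,0.6],[0,0,0,-0.17,0.03,0,0.6],[0,0,0,-0.2,0.06,0,0.6],[0,0,0,-0.2,0.06,0,0.6]]]}}

```text
clock: 33.15
tcp_pos: [0.3896, 0.0202, 0.2507]
orientation: [-0.549, 0.579, -0.411, -0.441]
wrist_force: [0.7, 0.4, 0.4]
finger_gap: 0.0513
```

Run:
```python
from h import *
status()
im,W=shot('wrist','w30')
hsv=cv2.cvtColor(im,cv2.COLOR_RGB2HSV)
t=(W[...,2]>.08)&(W[...,2]<.12)&(hsv[...,0]<15)&(hsv[...,1]>120)&(abs(W[...,0]-.63)<.13)&(abs(W[...,1]-.035)<.16)
P=W[t]; A=np.c_[P,np.ones(len(P))]
c,_,_,_=np.linalg.lstsq(np.c_[P[:,:2]-H[:2],np.ones(len(P))],P[:,2],rcond=None); print('plane slopes',c.round(4),np.median(P[:,2]))
im,W=shot('scene','s9')
for n in ['ammonite','geode','shell_tray','orthoceras','loupe','hammer']:
    for cam in ['scene']:
        for b in env.boxes_of(cam,n):
            if b['confidence']>.4: u,v=map(int,b['uv']); print(n,round(b['confidence'],2),u,v,W[v,u].round(3))
cv2.imwrite('pics/s9c.png',cv2.resize(im[150:340,80:460,::-1],None,fx=2.1,fy=2.1,interpolation=cv2.INTER_CUBIC))
```

```text
t 33.15 F [0.7 0.4 0.4] gap 0.0513 theta 0.438 r 0.4052 pitch 1.293 tcp [0.39  0.02  0.251]
q [-0.203 -0.283 -0.58   1.003  0.063 -0.255]
plane slopes [0.1566 0.0082 0.1225] 0.091708518537852
ammonite 0.8 189 228 [ 0.639 -0.195  0.038]
ammonite 0.68 205 196 [ 0.502 -0.189  0.025]
ammonite 0.51 236 191 [ 0.465 -0.098  0.031]
geode 0.83 129 229 [ 0.683 -0.362  0.042]
shell_tray 0.68 400 240 [0.516 0.415 0.002]
orthoceras 0.88 407 286 [0.673 0.434 0.014]
loupe 0.53 118 167 [ 0.435 -0.513  0.007]
hammer 0.59 421 188 [0.315 0.47  0.024]
```

View pics/s9c.png

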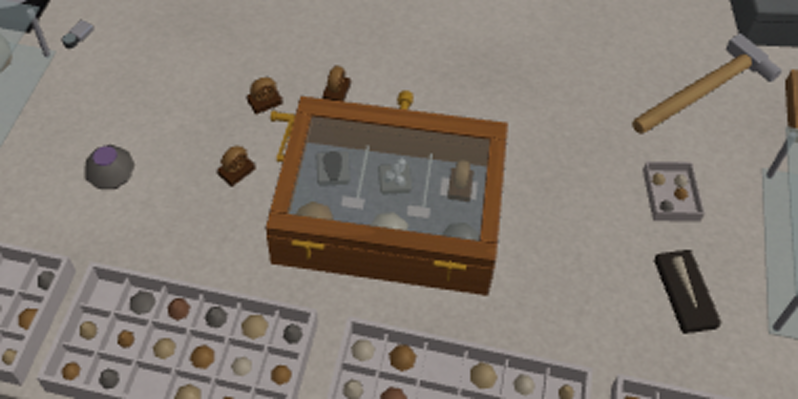

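View pics/w30.png

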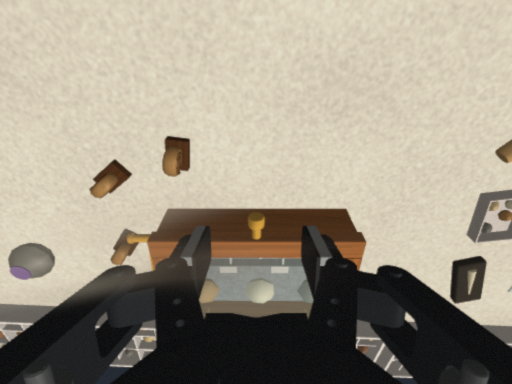

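Run:
```python
from h import *
a=np.load('pics/s0.npz');b=np.load('pics/s9.npz')
D=np.abs(a['im'].astype(int)-b['im']).max(2)[195:300,205:325]; print('diff px>60:',(D>60).sum()); v,u=np.nonzero(D>60); print((u+205).min() if len(u) else 0,(u+205).max() if len(u) else 0,(v+195).min() if len(v) else 0,(v+195).max() if len(v) else 0)
W=np.load('pics/w30.npz')['W']; Z=(W-H)@CX; Y=(W-H)@CY
for lo,hi in [(-.213,-.195),(-.19,-.17)]:
    m=(Z>lo)&(Z<hi)&(abs(Y)<.14)&(W[...,2]>.085)&(W[...,2]<.11); print(lo,m.sum(),np.median(W[m][:,2]))
```

```text
diff px>60: 81
294 303 235 244
-0.213 1366 0.09201857418484466
-0.19 836 0.0874556935223105
```

```bash
python3 -c "
from workcell import env
print(env.hand_in())"
```

```text
the job is handed in; nothing more can be done
None
```

The ammonite is in the empty front compartment with the lid fully shut, and I handed the job in at about 33 s of the 72 s allowed. The hand-in reports no verdict.

**What I did**
- **Lid up:** I lifted it by the knob, but the grip slipped off when I pressed against the stay. The lid stayed standing. I then pushed the front rail with closed fingers (19 N) until the knee went past straight; the stay's slopes in the picture confirmed the lock.
- **Ammonite:** I took the look-alike farthest to the robot's right (y ≈ −0.279) and stood it upright on the blank card, about 3 mm from the card's centre.
- **Stay and lid down:** I pushed the stud about 45 mm towards the front, so the knee folded forward. I then lowered the lid by the knob at roughly 0.3 rad/s until it pressed on the case, and let go.

**Last checks**
- The front rail's top measures 0.092 m, the same as at the start.
- Within the case area, the before and after scene pictures differ strongly only where the ammonite now stands.
- The stay is folded and the arm is clear of everything.
- The detected positions of the things on the table agree with the start to within about 15 mm, which is about what the detector scatters by.
- A first plane fit of the lid disagreed, showing a slope of 0.16. I put that down to front-face points in the fit and relied on the rail height instead.

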